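# File the rubbed test panels in their transport cassettes

### The arm

A 7-joint arm with a two-finger parallel gripper is mounted at the origin on a cart in front of the work surface, level with it; the furniture and walls round the work are solid. World frame = base frame: x ahead of the robot, y to its left, z up, the work surface at z = 0. Lengths are in m, angles in degrees, forces in N, time in s.
With the tool pointing down it reaches from about 0.425 to 0.875 m from the base axis. Payload 4.7 kg.
Tool frame: the origin (TCP) lies on the centre line of the jaws, within the pads' length; the fingertips stand 11 mm ahead of it and the grasp point (between the pads) lies 8 mm behind it (finger_overhang is the x of the fingertips in the tool frame, in m); x points along the fingers, z is the direction in which the jaws open and shut, and the axes are right-handed (so a half turn about x gives the same grasp; the last joint's range is limited). The gripper opens to 87 mm and grips with 3 to 60 N. Pads are 19 mm wide; open, the fingers measure 117 mm over their backs; the gripper's body (75 mm by 190 mm) begins 51 mm behind the grasp point.
Start: joints at [-69.952, 18.392, -4.016, 83.108, 1.295, 78.541, -3.26], TCP at [0.214, 0.614, 0.234] pointing down, gripper open.
Joint ranges: [-163.93, 163.93], [-17.29, 119.83], [-79.2, 71.16], [3.27, 140.29], [-89.18, 269.18], [5.43, 117.66], [-154.24, 154.24]. Speed limits (degrees/s): [147.25, 147.25, 180, 180, 180, 180, 180].

### API

Orientations are given as [roll, pitch, yaw] about the fixed x, y, z axes, in that order (R = Rz(yaw) Ry(pitch) Rx(roll)).
In Python, from cell import get_obs, read_camera, sign_off, cut_out, finger_overhang gives the robot as it stands.
- The arm moves only by the tool servo_tool, never from a script. Its argument "rows" is one flat list of numbers, 5 for each row, row after row: the shift along the world's x, y, z in mm, then the turn about the world's z in degrees, then the closure, from 0 (fully open) to 1 (shut). A call has 1 to 10 rows; each row is the pose to reach, as a shift and turn from the pose commanded when the call began; what a row does not reach only later rows make up. A row lasts 1/12 s, in which the tool goes at most 41.7 mm and 7.16 degrees, less where a joint would pass 70% of its speed; a pose out of reach is approached as far as the arm can. A call with a gripper value outside its range is refused whole. The fingers move at their own pace and stop on an object; "force" is the grip in N (left out, the last holds). Time passes only in rows, so rows that repeat a pose let the fingers close. It gives the time, the measured TCP pose, the force and the opening at its end, in the units of the state.
- get_obs(): the state, without advancing time (a new reading comes with each control period).
- read_camera(name): name is "scene" or "top" or "wrist"; returns a dict with "frame" (400x640x3 uint8, blue, green, red), "range_z" (400x640 float32, m along the optical axis (not along the pixel's ray), 0 where there is no reading), "intrinsics" (3x3 intrinsics, pixels), "cam_to_world" (4x4, takes a point from camera to world coordinates); the wrist camera has in their place "tool_from_camera" (4x4, takes a point from camera to tool coordinates, whose origin is the TCP and whose axes are the tool frame's). Camera axes: x right, y down, z forward; pixel columns grow to the right and rows downward; lengths in m; the calibration is good to about 2 mm. A picture is of the moment at which its call begins: read the wrist's pose just before it.
- sign_off(): hands the job in, once; it reports no verdict.
Trained networks look in a picture, given as the dict that the camera call returned (one of the last four; its "shot" number tells which), for a name from the list of things; names that differ only in an ending like _2 or _b are one class to them, and where a whole thing is asked for, a point or a joint stands for the part that bears it (a point fixed in the world has none). Each returns a list of dicts, best first, with "score" (0 to 1); they miss things now and then, are a little off and sometimes report something else, mostly with a low value. They report only what shows in the picture. A call takes as long as a camera call.
- cut_out(name, picture): "pixels" (400x640 bool, what is visible of it) and "extent" ([centre column, centre row, width, height] in pixels, round what is visible of it).
The state is a dict: "time_s": time; "qpos": joint angles; "joint_velocities": joint speeds; "effort": joint torques, N m; "tool_pos": TCP position; "tool_rot": TCP orientation; "force": force on the tool from outside, world axes, zero at the start; "wrist_torque": the same for the moment, N m; "grip_width": finger opening in m.
Only numpy, scipy, OpenCV 4.12 (cv2) and the standard library are available. Lean on these libraries where they do the work, as an engineer would, in place of code of your own. Each camera call takes 0.05 s, during which the arm holds its last target.

### The job

The rub test is done: file every painted panel carrier and every colour-collared abrading rubber on the table for transport, in the cassette bay that wears the master disc of the same colour. Slide each carrier in nose first along the floor, under the bridge, until it is fully home and the bay's spring catch has snapped shut behind its front part, so that it cannot slide out again, and lay each rubber down in the shallow tray behind its disc; leave the other things on the table where they are.

Things in the scene. Friction and masses are not known exactly. Their poses are not given: they have to be found in the camera images.
- red_tab (a point): centre of the black upright tab of the red panel carrier (may be absent), 28 mm above the carrier's underside, 70 mm behind its nose. Axes: x to the nose, y left, z up. The tab is 10 mm thick along x, 22 mm wide along y, from 9 to 41 mm above the underside; grip it from above across either. Nothing stands on the carrier but the tab
- red_nose (a point): middle of the red carrier's front edge (nose), 4.5 mm above its underside; axes as the tab's. The carrier is a flat aluminium sled, 56 to 98 g, red paint on top, 9 mm thick: front part 40 mm long and 36 mm wide (32 mm over the first 4 mm), then a tail 42 mm long and 20 mm wide with the tab on it (82 mm long in all)
- blue_tab (a point): centre of the black upright tab of the blue panel carrier (may be absent), 28 mm above the carrier's underside, 70 mm behind its nose. Axes: x to the nose, y left, z up. The tab is 10 mm thick along x, 22 mm wide along y, from 9 to 41 mm above the underside; grip it from above across either. Nothing stands on the carrier but the tab
- blue_nose (a point): middle of the blue carrier's front edge (nose), 4.5 mm above its underside; axes as the tab's. The carrier is a flat aluminium sled, 56 to 98 g, blue paint on top, 9 mm thick: front part 40 mm long and 36 mm wide (32 mm over the first 4 mm), then a tail 42 mm long and 20 mm wide with the tab on it (82 mm long in all)
- yellow_tab (a point): centre of the black upright tab of the yellow panel carrier (may be absent), 28 mm above the carrier's underside, 70 mm behind its nose. Axes: x to the nose, y left, z up. The tab is 10 mm thick along x, 22 mm wide along y, from 9 to 41 mm above the underside; grip it from above across either. Nothing stands on the carrier but the tab
- yellow_nose (a point): middle of the yellow carrier's front edge (nose), 4.5 mm above its underside; axes as the tab's. The carrier is a flat aluminium sled, 56 to 98 g, yellow paint on top, 9 mm thick: front part 40 mm long and 36 mm wide (32 mm over the first 4 mm), then a tail 42 mm long and 20 mm wide with the tab on it (82 mm long in all)
- green_tab (a point): centre of the black upright tab of the green panel carrier (may be absent), 28 mm above the carrier's underside, 70 mm behind its nose. Axes: x to the nose, y left, z up. The tab is 10 mm thick along x, 22 mm wide along y, from 9 to 41 mm above the underside; grip it from above across either. Nothing stands on the carrier but the tab
- green_nose (a point): middle of the green carrier's front edge (nose), 4.5 mm above its underside; axes as the tab's. The carrier is a flat aluminium sled, 56 to 98 g, green paint on top, 9 mm thick: front part 40 mm long and 36 mm wide (32 mm over the first 4 mm), then a tail 42 mm long and 20 mm wide with the tab on it (82 mm long in all)
- master_red: red master disc, 29 mm across, 3 mm thick, origin under its centre, fixed on a cassette's bridge, over the centre line of one bay, 18 mm above the table. The nose of a carrier that is home in that bay lies directly under the disc's centre. Its own yaw means nothing: the bay's direction is the x axis of the nearer cassette
- master_blue: blue master disc, 29 mm across, 3 mm thick, origin under its centre, fixed on a cassette's bridge, over the centre line of one bay, 18 mm above the table. The nose of a carrier that is home in that bay lies directly under the disc's centre. Its own yaw means nothing: the bay's direction is the x axis of the nearer cassette
- master_yellow: yellow master disc, 29 mm across, 3 mm thick, origin under its centre, fixed on a cassette's bridge, over the centre line of one bay, 18 mm above the table. The nose of a carrier that is home in that bay lies directly under the disc's centre. Its own yaw means nothing: the bay's direction is the x axis of the nearer cassette
- master_green: green master disc, 29 mm across, 3 mm thick, origin under its centre, fixed on a cassette's bridge, over the centre line of one bay, 18 mm above the table. The nose of a carrier that is home in that bay lies directly under the disc's centre. Its own yaw means nothing: the bay's direction is the x axis of the nearer cassette
- cassette_left: two-bay cassette to the robot's left, fixed; its base plate, 4 mm thick, runs from x = -87 to +62 and y = -61 to +56 mm about its origin (on the table). x points the way in. Bays: channels 39 mm wide along x, centred at y = -30.5 and +22.5 mm, floor 4 mm above the table, end stop at x = +48 mm; rails 15 mm high from the stop to x = -16 mm, then a mouth flaring to 52 mm wide at x = -36 mm, then open plate
- cassette_right: the same to the robot's right; both x axes point away from the table's middle. On both a bridge (underside 15, top 18 mm high) covers the last 28 mm before the stop: carriers can only slide in along the floor; home, the tab is 27 mm clear of its 10 mm up-bent lip. Behind each bay's stop a tray for its rubber: centre at x = +79 mm, bay's y; inside 28 (x) by 46 (y) mm, floor 13, rim 18 mm high
- cassette_left_catch0 (a joint): spring catch (brass pawl on an upright pivot in the +y rail) of the left cassette's bay at y = -30.5 mm. 0: at rest, its tip 44 mm before the stop and 7 mm inside the bay. A carrier's front part pushes it aside, to about 0.4 rad (push of 3 to 8 N); it snaps back behind that part when the nose is within 3 mm of the stop and then blocks the way back
- cassette_left_catch1 (a joint): spring catch (brass pawl on an upright pivot in the +y rail) of the left cassette's bay at y = +22.5 mm. 0: at rest, its tip 44 mm before the stop and 7 mm inside the bay. A carrier's front part pushes it aside, to about 0.4 rad (push of 3 to 8 N); it snaps back behind that part when the nose is within 3 mm of the stop and then blocks the way back
- cassette_right_catch0 (a joint): spring catch (brass pawl on an upright pivot in the +y rail) of the right cassette's bay at y = -30.5 mm. 0: at rest, its tip 44 mm before the stop and 7 mm inside the bay. A carrier's front part pushes it aside, to about 0.4 rad (push of 3 to 8 N); it snaps back behind that part when the nose is within 3 mm of the stop and then blocks the way back
- cassette_right_catch1 (a joint): spring catch (brass pawl on an upright pivot in the +y rail) of the right cassette's bay at y = +22.5 mm. 0: at rest, its tip 44 mm before the stop and 7 mm inside the bay. A carrier's front part pushes it aside, to about 0.4 rad (push of 3 to 8 N); it snaps back behind that part when the nose is within 3 mm of the stop and then blocks the way back
- red_collar (a point): centre of the square red collar (17 by 17 mm, 18 mm long) of an abrading rubber (may be absent) lying on the table, 20 to 40 g; 8.5 mm above its underside. x axis: along it, towards the bare grey rubber end, 13 mm across, that reaches 29 mm past this point (38 mm long in all). Grip the collar across x. Its tray: see cassette_right
- blue_collar (a point): centre of the square blue collar (17 by 17 mm, 18 mm long) of an abrading rubber (may be absent) lying on the table, 20 to 40 g; 8.5 mm above its underside. x axis: along it, towards the bare grey rubber end, 13 mm across, that reaches 29 mm past this point (38 mm long in all). Grip the collar across x. Its tray: see cassette_right
- yellow_collar (a point): centre of the square yellow collar (17 by 17 mm, 18 mm long) of an abrading rubber (may be absent) lying on the table, 20 to 40 g; 8.5 mm above its underside. x axis: along it, towards the bare grey rubber end, 13 mm across, that reaches 29 mm past this point (38 mm long in all). Grip the collar across x. Its tray: see cassette_right
- green_collar (a point): centre of the square green collar (17 by 17 mm, 18 mm long) of an abrading rubber (may be absent) lying on the table, 20 to 40 g; 8.5 mm above its underside. x axis: along it, towards the bare grey rubber end, 13 mm across, that reaches 29 mm past this point (38 mm long in all). Grip the collar across x. Its tray: see cassette_right
- spares_pot: white pot with green lid, 45 mm across, 43 mm high, a bystander to be left where it lies; origin under its centre
- small_sharpener: metal pencil sharpener 15x25x14 mm, a bystander to be left where it lies; origin under its centre

How it is judged (in metres and radians):
At the end, for the whole second after the job is handed in: In the bay of its own colour, every carrier present lies flat, nose within 7 mm (from above) of the disc's centre, and every rubber lies in the tray behind the disc (collar centre within 46 mm of the disc, at most 26 mm high, lying); all four catches are at rest (below 0.08 rad) (horizontal distance between red_nose and master_red below 0.007 m and height (world z) of each of red_nose, blue_nose, yellow_nose, green_nose below 0.013 m and angle between each of red_tab, blue_tab, yellow_tab, green_tab's own z axis and vertical below 0.15 rad and horizontal distance between blue_nose and master_blue below 0.007 m and horizontal distance between yellow_nose and master_yellow below 0.007 m and horizontal distance between green_nose and master_green below 0.007 m and horizontal distance between red_collar and master_red below 0.046 m and height (world z) of each of red_collar, blue_collar, yellow_collar, green_collar below 0.026 m and angle between each of red_collar, blue_collar, yellow_collar, green_collar's own x axis and vertical above 1.2 rad and (x of red_collar in the frame of cassette_left above 0.066 m or x of red_collar in the frame of cassette_right above 0.066 m) and horizontal distance between blue_collar and master_blue below 0.046 m and (x of blue_collar in the frame of cassette_left above 0.066 m or x of blue_collar in the frame of cassette_right above 0.066 m) and horizontal distance between yellow_collar and master_yellow below 0.046 m and (x of yellow_collar in the frame of cassette_left above 0.066 m or x of yellow_collar in the frame of cassette_right above 0.066 m) and horizontal distance between green_collar and master_green below 0.046 m and (x of green_collar in the frame of cassette_left above 0.066 m or x of green_collar in the frame of cassette_right above 0.066 m) and value of joint each of cassette_left_catch0, cassette_left_catch1, cassette_right_catch0, cassette_right_catch1 below 0.08 rad); the robot touches nothing.
It fails at once if one of the bystanders is moved more than 4 cm from where it lay (distance of any of spares_pot, small_sharpener from where it was at the start of the episode above 0.04 m).
Of carrier_red, carrier_blue, carrier_yellow, carrier_green only 3 to 4 are there at a start; the rules pass over those that are not, and their reading is None.
Of rubber_red, rubber_blue, rubber_yellow, rubber_green only 3 to 4 are there at a start; the rules pass over those that are not, and their reading is None.
At some moment in a run one of carrier_red, carrier_blue, carrier_yellow, carrier_green may be knocked a few centimetres aside while the robot is not near it.
Once in a run the grip may slacken for a moment while it holds something.
It also fails if it takes over 210 s, if anything falls off the work surface, if the arm or the gripper's body presses on something with over 40 N, if the wrist force passes 120 N, or if a joint passes its speed limit or range.

## Working session

There is one attempt and no reset: what is moved stays moved. The work goes in short steps, Python scripts to look and compute and a tool call to move; the robot and the scene stay as the last step left them, time stands still between calls to the robot, and variables do not carry over. Pictures are saved under pics/ and viewed, and the job is handed in when it is done.

Besides the shell and the picture viewer there is one more tool, called after "Request:" as name(argument=value, ...) on one line, values as JSON. servo_tool: Moves the arm, as the interface text tells. Its arguments: {"type":"object","properties":{"rows":{"type":"array"},"force":{"type":"number"}},"required":["rows"]}

```bash
ls; mkdir -p pics
python3 - <<'E'
from cell import *
import cv2
print(get_obs())
for n in ("scene","top","wrist"):
    p=read_camera(n); cv2.imwrite(f"pics/a_{n}.png",p["frame"]); print(n,p.get("cam_to_world"),p.get("tool_from_camera"),p["intrinsics"])
E
```

```text
pics
{'time_s': 0.0, 'qpos': array([-69.95082264,  18.4374167 ,  -4.01399096,  83.17488371,
         1.29454692,  78.53886979,  -3.26225899]), 'joint_velocities': array([ 0.0133323 ,  0.00900966, -0.01290647,  0.04075732,  0.04223815,
        0.0078927 , -0.07265081]), 'effort': array([-1.03012204e-03, -4.91288996e+01, -4.04271148e-01, -3.12518191e+01,
       -6.39419211e-02,  4.39458154e-02,  2.20283305e-04]), 'tool_pos': array([0.21409398, 0.61317784, 0.23248004]), 'tool_rot': array([-176.90753327,   89.89388365, -106.15077284]), 'force': array([-0.73811158,  0.25797127, -0.2511156 ]), 'wrist_torque': array([ 0.03796345,  0.03684785, -0.04573544]), 'grip_width': 0.08727895959557987}
scene [[ 0.50216356 -0.5394322   0.67590285 -0.19826103]
 [-0.86472735 -0.32122729  0.38608243 -0.42121806]
 [ 0.00885315 -0.77834821 -0.62777041  0.75387001]
 [ 0.          0.          0.          1.        ]] None [[409.99605679   0.         313.89516849]
 [  0.         409.99605679 200.89459117]
 [  0.           0.           1.        ]]
top [[-8.59569148e-03 -9.96954897e-01  7.75051407e-02  4.61666443e-01]
 [-9.99963031e-01  8.58715675e-03 -4.43399499e-04 -1.75399243e-02]
 [-2.23499490e-04 -7.75060868e-02 -9.96991854e-01  1.35856591e+00]
 [ 0.00000000e+00  0.00000000e+00  0.00000000e+00  1.00000000e+00]] None [[489.67416959   0.         318.37640621]
 [  0.         489.67416959 204.91711325]
 [  0.           0.           1.        ]]
wrist None [[ 8.04830710e-04 -2.55502896e-01  9.66807955e-01 -1.50231171e-01]
 [ 1.44644071e-04 -9.66808229e-01 -2.55503088e-01  6.98373628e-02]
 [ 9.99999666e-01  3.45479771e-04 -7.41159974e-04 -1.07444218e-03]
 [ 0.00000000e+00  0.00000000e+00  0.00000000e+00  1.00000000e+00]] [[323.81840835   0.         318.44339736]
 [  0.         323.81840835 197.80768052]
 [  0.           0.           1.        ]]
```

View pics/a_scene.png

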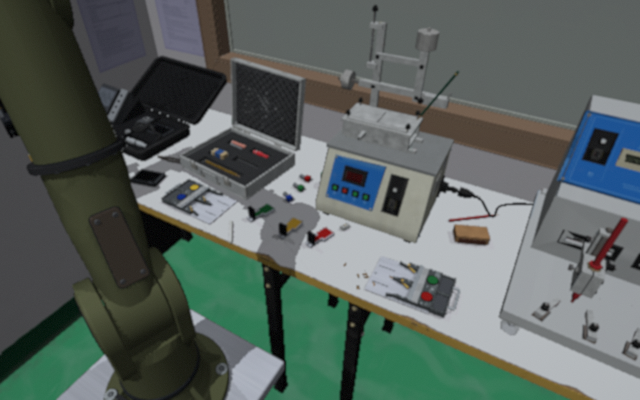

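View pics/a_top.png

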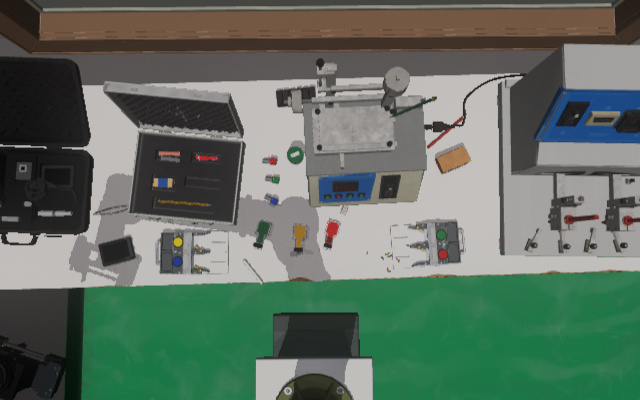

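View pics/a_wrist.png

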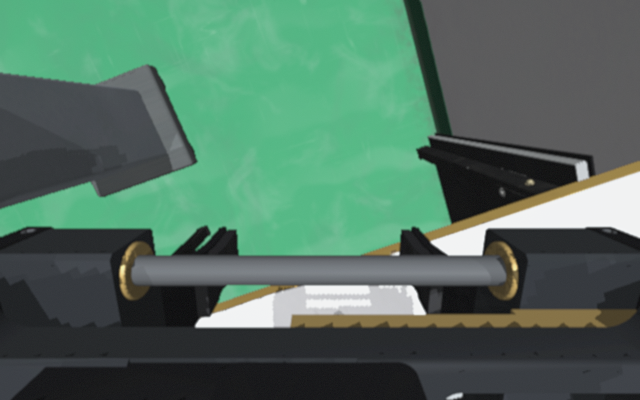

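The top view shows green (262,235), yellow (300,238) and red (331,233) carriers. There are red, green and blue rubbers near (270,160–200). The left cassette has yellow/blue discs and the right has green/red. Next I'll measure them.

```bash
cat > h.py <<'E'
from cell import *
import cv2, numpy as np
from scipy.spatial.transform import Rotation as R
def wrist():
    o=get_obs(); p=read_camera("wrist")
    T=np.eye(4); T[:3,:3]=R.from_euler('xyz',o["tool_rot"],degrees=True).as_matrix(); T[:3,3]=o["tool_pos"]
    p["cam_to_world"]=T@p["tool_from_camera"]; return p
def pts(p,mask=None):
    z=p["range_z"].astype(float); K=p["intrinsics"]
    v,u=np.nonzero((z>0) if mask is None else (mask&(z>0))); d=z[v,u]
    c=np.stack([(u-K[0,2])/K[0,0]*d,(v-K[1,2])/K[1,1]*d,d],1)
    T=p["cam_to_world"]; return c@T[:3,:3].T+T[:3,3],u,v
def planar(p,uv,h):
    K=p["intrinsics"];T=p["cam_to_world"]
    uv=np.atleast_2d(np.array(uv,float)); d=np.stack([(uv[:,0]-K[0,2])/K[0,0],(uv[:,1]-K[1,2])/K[1,1],np.ones(len(uv))],1)@T[:3,:3].T
    s=(h-T[2,3])/d[:,2]; return T[:3,3]+s[:,None]*d
def proj(p,X):
    T=np.linalg.inv(p["cam_to_world"]);c=np.atleast_2d(X)@T[:3,:3].T+T[:3,3];c=c@p["intrinsics"].T;return c[:,:2]/c[:,2:]
def zoom(p,box,name,s=4):
    x0,y0,x1,y1=box; cv2.imwrite(name,cv2.resize(p["frame"][y0:y1,x0:x1],None,fx=s,fy=s,interpolation=cv2.INTER_CUBIC))
E
python3 - <<'E'
from h import *
p=read_camera("top")
zoom(p,(150,215,350,285),"pics/b1.png",4); zoom(p,(380,205,480,275),"pics/b2.png",6);zoom(p,(240,140,360,260),"pics/b3.png",5)
for n in ["red_tab","blue_tab","yellow_tab","green_tab","red_nose","yellow_nose","green_nose","master_red","master_blue","master_yellow","master_green","red_collar","blue_collar","yellow_collar","green_collar","cassette_left","cassette_right","spares_pot","small_sharpener"]:
    for r in cut_out(n,p)[:2]:
        P,u,v=pts(p,r["pixels"])
        print(n,round(r["score"],2),np.round(r["extent"]),r["pixels"].sum(), np.round(np.median(P,0),4) if len(P) else None, np.round(P[:,2].max(),3) if len(P) else None)
E
```

```text
red_tab 0.73 [333. 237.  14.  31.] 274 [ 0.4914 -0.0497  0.0094] 0.047
red_tab 0.37 [443. 235.   9.  14.] 86 [ 0.4832 -0.3516  0.0196] 0.029
yellow_tab 0.53 [299. 239.  17.  31.] 283 [0.4841 0.0358 0.0097] 0.047
green_tab 0.65 [262. 234.  18.  28.] 288 [0.4959 0.1381 0.0095] 0.045
red_nose 0.56 [333. 235.  16.  28.] 353 [ 0.4916 -0.0498  0.0089] 0.047
yellow_nose 0.5 [302. 240.  12.  34.] 302 [0.4839 0.0358 0.0096] 0.047
green_nose 0.5 [263. 233.  18.  28.] 347 [0.4959 0.1379 0.0092] 0.045
green_nose 0.4 [424. 244.  66.  52.] 2734 [ 0.4562 -0.305   0.0084] 0.027
master_red 0.63 [444. 256.   9.   9.] 88 [ 0.4302 -0.3545  0.019 ] 0.026
master_blue 0.39 [299. 240.  17.  28.] 291 [0.484  0.0358 0.0097] 0.047
master_yellow 0.4 [178. 243.  13.   8.] 91 [0.4703 0.3656 0.0184] 0.026
master_green 0.57 [441. 234.   9.  13.] 78 [ 0.4831 -0.3517  0.0197] 0.029
red_collar 0.32 [191. 253.  71.  43.] 2800 [0.4402 0.3218 0.0086] 0.027
blue_collar 0.5 [272. 201.  15.   8.] 79 [0.5835 0.112  0.0149] 0.023
green_collar 0.38 [274. 179.  12.  11.] 81 [0.6415 0.1093 0.0147] 0.021
cassette_left 0.59 [194. 253.  70.  45.] 2638 [0.44   0.319  0.0085] 0.027
cassette_right 0.7 [425. 244.  68.  53.] 2609 [ 0.4569 -0.3072  0.0089] 0.027
spares_pot 0.54 [295. 155.  16.  16.] 250 [0.7029 0.0443 0.041 ] 0.049
small_sharpener 0.53 [428. 246.  74.  52.] 2780 [ 0.4555 -0.3061  0.008 ] 0.027
```

View pics/b1.png

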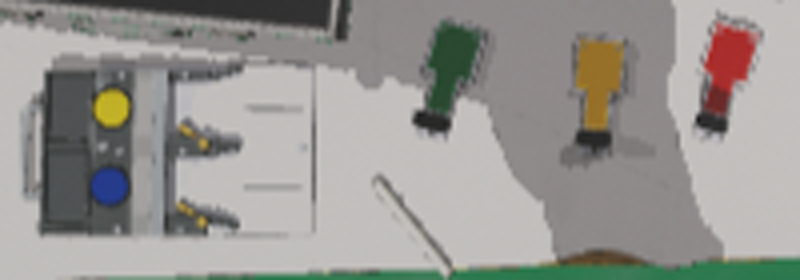

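View pics/b2.png

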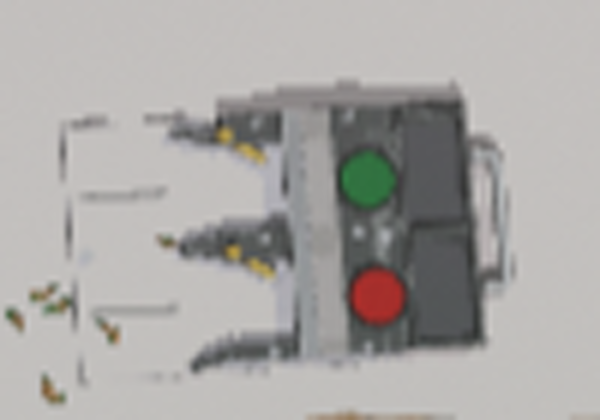

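View pics/b3.png

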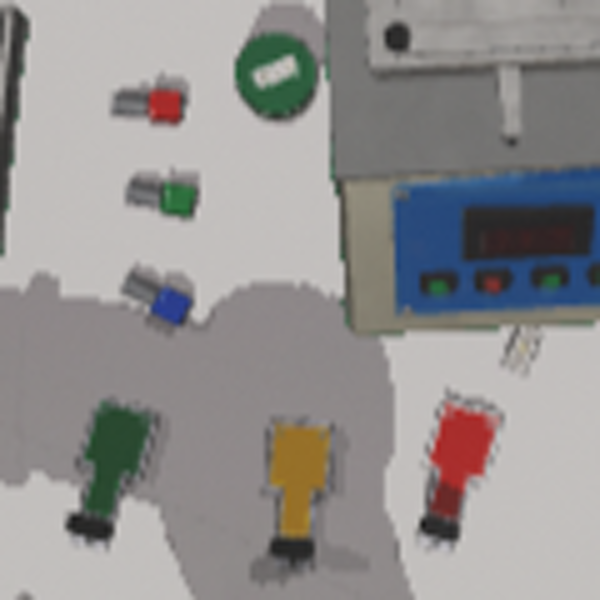

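```bash
cat >> h.py <<'E'
RNG={"red":[(0,6),(174,180)],"yellow":[(20,32)],"green":[(50,80)],"blue":[(108,125)],"ora":[(15,25)]}
def cmask(p,col,box=None,smin=110,vmin=50):
    h=cv2.cvtColor(p["frame"],cv2.COLOR_BGR2HSV); m=np.zeros(h.shape[:2],bool)
    for a,b in RNG[col]: m|=(h[...,0]>=a)&(h[...,0]<=b)
    m&=(h[...,1]>smin)&(h[...,2]>vmin)
    if box is not None:
        k=np.zeros_like(m); x0,y0,x1,y1=[int(i) for i in box]; k[max(y0,0):y1,max(x0,0):x1]=1; m&=k
    return m
def disc(p,col,box=None,h=.021):
    m=cmask(p,col,box); v,u=np.nonzero(m); P=planar(p,np.stack([u,v],1),h)
    c=np.median(P,0); k=np.linalg.norm(P-c,axis=1)<.02; return P[k].mean(0),k.sum()
E
python3 - <<'E'
from h import *
p=read_camera("top")
b={"red":(430,245,460,270),"green":(430,225,455,245),"yellow":(165,230,190,252),"blue":(165,253,190,275)}
D={}
for c in b: D[c],n=disc(p,c,b[c]); print(c,D[c].round(4),n)
for a,c in (("red","green"),("blue","yellow")):
    d=D[c]-D[a]; print(np.linalg.norm(d),np.degrees(np.arctan2(d[1],d[0])))
P,u,v=pts(p)
# machine front
k=(P[:,1]>-.25)&(P[:,1]<.02)&(P[:,2]>.06)&(P[:,0]<.75)&(P[:,0]>.4); print("machine xmin",np.percentile(P[k,0],[0,1,5]), "y",np.percentile(P[k,1],[1,99]))
k=(P[:,1]>.1)&(P[:,1]<.6)&(P[:,2]>.05)&(P[:,0]>.5)&(P[:,0]<.8); print("case",np.percentile(P[k,0],[0,1]),np.percentile(P[k,1],[0,1,99]),P[k,2].max())
# objs
for c,bx in (("red",(320,215,345,240)),("green",(250,218,275,245)),("ora",(285,220,315,252)),("red",(262,150,285,170)),("green",(268,170,285,190)),("blue",(262,192,285,210))):
    m=cmask(p,c,bx,90,40); v,u=np.nonzero(m); Q=planar(p,np.stack([u,v],1),.009); print(c,len(Q),Q.mean(0).round(4),cv2.minAreaRect(Q[:,:2].astype(np.float32)*1000))
E
```

```text
red [ 0.4293 -0.3542  0.021 ] 69
green [ 0.4819 -0.3514  0.021 ] 58
yellow [0.4689 0.3671 0.021 ] 74
blue [0.4161 0.3673 0.021 ] 68
0.05266854220234268 3.0518224790578508
0.05278120165432304 -0.18316237999054577
machine xmin [0.56474571 0.56963266 0.57965066] y [-0.24722081  0.01031204]
case [0.51451373 0.53129532] [0.17931352 0.18163306 0.48924723] 0.2847266837272675
red 164 [ 0.4982 -0.054   0.009 ] ((494.9805603027344, -53.28308868408203), (29.502370834350586, 50.283164978027344), 73.483642578125)
green 147 [0.4974 0.1375 0.009 ] ((493.75079345703125, 138.5718231201172), (26.105552673339844, 56.56215286254883), 75.89723205566406)
ora 193 [0.4861 0.0351 0.009 ] ((481.32232666015625, 34.56136703491211), (30.28313636779785, 60.40269470214844), 89.50696563720703)
red 37 [0.6914 0.1084 0.009 ] ((690.3162841796875, 108.51663208007812), (13.925809860229492, 16.948394775390625), 89.90084838867188)
green 33 [0.6384 0.1019 0.009 ] ((638.378662109375, 101.65320587158203), (16.65538215637207, 13.976373672485352), 89.50547790527344)
blue 38 [0.5791 0.1052 0.009 ] ((579.5928955078125, 105.35893249511719), (17.382436752319336, 16.074369430541992), 63.326602935791016)
```

```bash
cat >> h.py <<'E'
def tool():
    o=get_obs(); M=R.from_euler('xyz',o["tool_rot"],degrees=True).as_matrix()
    return o["tool_pos"],M,np.degrees(np.arctan2(M[1,2],M[0,2]))
def st():
    o=get_obs();t,M,a=tool(); print("t",round(o["time_s"],2),"tcp",t.round(4),"jaw yaw",round(a,2),"ytool",np.round(M[:,1],3),"w",round(o["grip_width"],4),"F",o["force"].round(1),"q",o["qpos"].round(0))
E
python3 -c "
from h import *
st()"
```

```text
t 1.2 tcp [0.2142 0.6137 0.2336] jaw yaw 70.76 ytool [-0.944  0.329 -0.   ] w 0.0867 F [ 0.   0.  -0.2] q [-70.  18.  -4.  83.   1.  79.  -3.]
```

Request:
servo_tool(rows=[206,-274,-30,-40,0.3,206,-274,-30,-40,0.3,206,-274,-30,-40,0.3,206,-274,-30,-40,0.3,206,-274,-30,-40,0.3,206,-274,-30,-40,0.3,206,-274,-30,-40,0.3,206,-274,-30,-40,0.3,206,-274,-30,-40,0.3,206,-274,-30,-40,0.3], force=30)

```text
time_s: 2.03
tool_pos: [0.4233, 0.3352, 0.2036]
tool_rot: [-79.4, 89.9, -49.1]
force: [0.0, 0.7, 0.6]
grip_width: 0.0609
```

Run:
```python
from h import *
st()
p=wrist(); cv2.imwrite("pics/c1.png",p["frame"])
print(proj(p,[[.4689,.3671,.021],[.4161,.3673,.021]]))
```

```text
t 2.03 tcp [0.4233 0.3352 0.2036] jaw yaw 30.29 ytool [-0.504  0.863 -0.002] w 0.0609 F [0.  0.7 0.6] q [-52.   6.  12. 102.  -1.  73. -10.]
[[372.56796314 175.71115322]
 [329.23590701 149.93094701]]
```

View pics/c1.png

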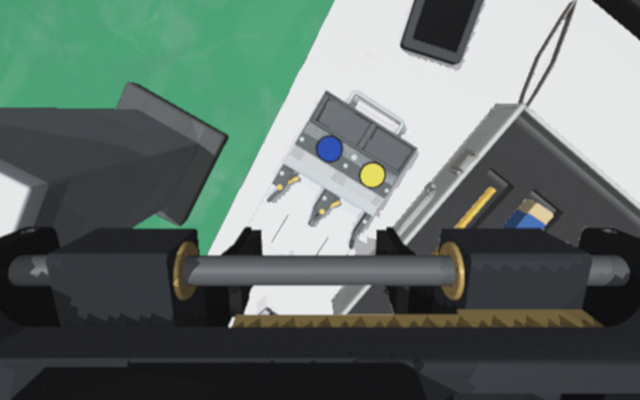

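Wrist view: blue disc at (329,149) and yellow at (372,175), as predicted from the top camera. I'll measure them, then go to the yellow carrier.

Run:
```python
from h import *
p=wrist()
for c,b in (("yellow",(355,160,390,192)),("blue",(312,133,346,165))):
    print(c,disc(p,c,b))
st()
```

```text
yellow (array([0.46779628, 0.36768169, 0.021     ]), np.int64(472))
blue (array([0.41517564, 0.36833417, 0.021     ]), np.int64(494))
t 2.13 tcp [0.4201 0.3401 0.2038] jaw yaw 30.72 ytool [-0.511  0.86   0.001] w 0.0611 F [-0.6  0.2  0.9] q [-53.   6.  12. 102.  -1.  73. -10.]
```

Request:
servo_tool(rows=[32,-305,-10,-31,0.3,32,-305,-10,-31,0.3,32,-305,-10,-31,0.3,32,-305,-10,-31,0.3,32,-305,-10,-31,0.3,32,-305,-10,-31,0.3,32,-305,-10,-31,0.3,32,-305,-10,-31,0.3,32,-305,-10,-31,0.3])

```text
time_s: 2.88
tool_pos: [0.4526, 0.0321, 0.1941]
tool_rot: [-6.4, 89.9, -6.9]
force: [0.5, 0.5, 0.7]
grip_width: 0.0612
```

Run:
```python
from h import *
st()
p=wrist(); cv2.imwrite("pics/c2.png",p["frame"])
```

```text
t 2.88 tcp [0.4526 0.0321 0.1941] jaw yaw -0.47 ytool [ 0.008  1.    -0.   ] w 0.0612 F [0.5 0.5 0.7] q [-37.  -6.  28. 114.   3.  71. -10.]
```

View pics/c2.png

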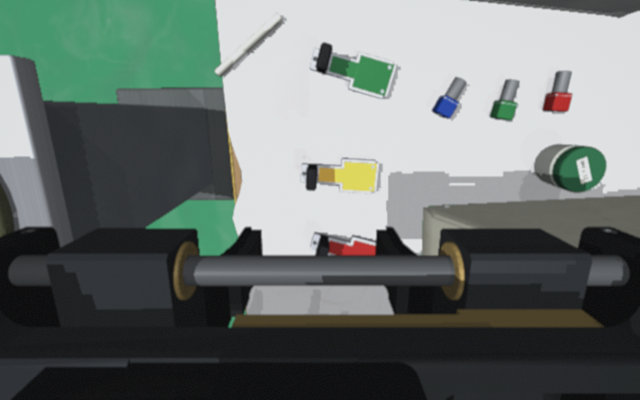

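The wrist view shows the yellow carrier at (345,175), green at (355,70), red partly hidden, and the three rubbers at (450,100), (507,100), (559,95). I'll fit the carrier and rubber poses.

```bash
cat >> h.py <<'E'
from scipy.optimize import minimize
def rect(p,cx,cy,h,half=.07,s=2000):
    n=int(2*half*s); g=(np.arange(n)+.5)/s-half
    X,Y=np.meshgrid(cx+g,cy+g); uv=proj(p,np.stack([X.ravel(),Y.ravel(),np.full(X.size,h)],1)).reshape(n,n,2).astype(np.float32)
    return cv2.remap(p["frame"],uv[...,0],uv[...,1],cv2.INTER_LINEAR),X,Y
def fitc(p,col,cx,cy,yaw,h=.009,smin=110,vmin=60):
    "nose pose fit of carrier; returns nose xy, yaw, tab xy, iou"
    im,X,Y=rect(p,cx,cy,h); m=cmask({"frame":im},col,None,smin,vmin).astype(float)
    m=cv2.GaussianBlur(m,(0,0),2)
    def model(q):
        c,s=np.cos(q[2]),np.sin(q[2]); a=(X-q[0])*c+(Y-q[1])*s; b=-(X-q[0])*s+(Y-q[1])*c
        sg=lambda d:1/(1+np.exp(-np.clip(d/.0006,-40,40)))
        f=sg(-a)*sg(a+.040)*sg(.018-abs(b)); t=sg(-a-.040)*sg(a+.063)*sg(.010-abs(b)); w=~((a<-.060)&(a>-.090)); return np.maximum(f,t),w
    def cost(q):
        M,w=model(q); return (((M-m)**2)*w).sum()/1000
    best=None
    for y0 in (yaw-8,yaw,yaw+8):
        c,s=np.cos(np.radians(y0)),np.sin(np.radians(y0))
        q0=np.array([cx+.02*c,cy+.02*s,np.radians(y0)])
        r=minimize(cost,q0,method="Nelder-Mead",options=dict(initial_simplex=q0+np.array([[0,0,0],[.008,0,0],[0,.008,0],[0,0,.1]]),xatol=1e-5,fatol=1e-3))
        if best is None or r.fun<best.fun: best=r
    q=best.x; d=np.array([np.cos(q[2]),np.sin(q[2])])
    return dict(nose=q[:2].round(4),yaw=np.degrees(q[2]).round(2),tab=(q[:2]-.07*d).round(4),cost=round(best.fun/(m.sum()/1000),3))
def fitr(p,col,cx,cy,h=.017):
    "collar top square centre + axis by grey end"
    im,X,Y=rect(p,cx,cy,h,.03); m=cmask({"frame":im},col,None,110,50); 
    n,l,stt,ce=cv2.connectedComponentsWithStats(m.astype(np.uint8)); k=1+stt[1:,4].argmax(); v,u=np.nonzero(l==k)
    P=np.stack([X[v,u],Y[v,u]],1); r=cv2.minAreaRect((P*1000).astype(np.float32)); return r,P.mean(0)
E
python3 - <<'E'
from h import *
st(); p=wrist()
print("y",fitc(p,"yellow",.487,.035,0)); print("g",fitc(p,"green",.4974,.138,-15))
for c,x,y in (("red",.691,.108),("green",.638,.102),("blue",.579,.105)): print(c,fitr(p,c,x,y))
t=read_camera("top")
print(fitc(t,"red",.498,-.054,-15),fitc(t,"green",.4974,.138,-15,vmin=40))
E
```

```text
t 2.93 tcp [0.4524 0.0349 0.194 ] jaw yaw -0.3 ytool [0.005 1.    0.001] w 0.0606 F [-0.2  0.6  1.2] q [-37.  -6.  28. 114.   3.  71. -11.]
y {'nose': array([0.5121, 0.0348]), 'yaw': np.float64(-2.12), 'tab': array([0.4421, 0.0374]), 'cost': np.float64(0.365)}
g {'nose': array([0.522 , 0.1281]), 'yaw': np.float64(-18.44), 'tab': array([0.4556, 0.1503]), 'cost': np.float64(0.467)}
red (((684.25, 108.5), (16.5, 24.0), 90.0), array([0.68457754, 0.10845791]))
green (((633.0450439453125, 100.31499481201172), (13.364319801330566, 20.7889404296875), 81.8698959350586), array([0.63312751, 0.10024665]))
blue (((576.5000610351562, 105.50001525878906), (17.664936065673828, 18.559364318847656), 63.43495178222656), array([0.57627851, 0.10494957]))
{'nose': array([ 0.5196, -0.0619]), 'yaw': np.float64(-18.43), 'tab': array([ 0.4532, -0.0397]), 'cost': np.float64(0.311)} {'nose': array([0.5284, 0.1251]), 'yaw': np.float64(-26.56), 'tab': array([0.4658, 0.1564]), 'cost': np.float64(3.966)}
```

```bash
cat >> h.py <<'E'
def overlay(p,f,h,name,box=None,s=3):
    q=f["nose"];a=np.radians(f["yaw"]);d=np.array([np.cos(a),np.sin(a)]);n=np.array([-d[1],d[0]])
    o=[(0,.016),(-.004,.018),(-.04,.018),(-.04,.01),(-.082,.01),(-.082,-.01),(-.04,-.01),(-.04,-.018),(-.004,-.018),(0,-.016)]
    uv=proj(p,[np.r_[q+x*d+y*n,h] for x,y in o]); im=p["frame"]
    if box is None:
        c=uv.mean(0).astype(int); box=(max(c[0]-70,0),max(c[1]-60,0),c[0]+70,c[1]+60)
    x0,y0,x1,y1=box; im=cv2.resize(im[y0:y1,x0:x1],None,fx=s,fy=s,interpolation=cv2.INTER_CUBIC)
    cv2.polylines(im,[np.int32(((uv+.5-[x0,y0])*s))],True,(255,0,255),1); cv2.imwrite(name,im)
E
python3 - <<'E'
from h import *
p=wrist()
f=fitc(p,"yellow",.487,.035,0); g=fitc(p,"green",.4974,.138,-15); print(f,g)
overlay(p,f,.009,"pics/d1.png");overlay(p,g,.009,"pics/d2.png")
a=cv2.imread("pics/d1.png");b=cv2.imread("pics/d2.png");h=min(len(a),len(b));cv2.imwrite("pics/d3.png",np.hstack([a[:h,:390],b[:h,:390]]))
st()
E
```

```text
{'nose': array([0.5121, 0.0348]), 'yaw': np.float64(-2.29), 'tab': array([0.4422, 0.0376]), 'cost': np.float64(0.371)} {'nose': array([0.5222, 0.1285]), 'yaw': np.float64(-18.44), 'tab': array([0.4557, 0.1507]), 'cost': np.float64(0.466)}
t 3.08 tcp [0.4522 0.0374 0.1937] jaw yaw 0.01 ytool [-0.  1.  0.] w 0.0606 F [ 0.6  0.9 -0.5] q [-37.  -6.  28. 114.   3.  71. -11.]
```

View pics/d3.png

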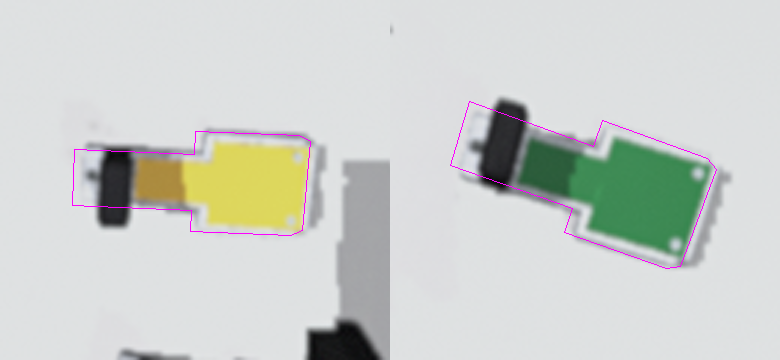

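Request:
servo_tool(rows=[-9,0,-100,-2,0.3,-9,0,-100,-2,0.3,-9,0,-100,-2,0.3,-9,0,-140,-2,0.3,-9,0,-167,-2,0.3,-9,0,-167,-2,0.3,-9,0,-167,-2,0.3,-9,0,-167,-2,0.3], force=30)

```text
time_s: 3.75
tool_pos: [0.4439, 0.0359, 0.0277]
tool_rot: [19.4, 90.0, 17.3]
force: [0.6, -0.7, 0.3]
grip_width: 0.0607
```

Run:
```python
from h import *
st()
p=wrist(); cv2.imwrite("pics/c3.png",p["frame"])
```

```text
t 3.75 tcp [0.4439 0.0359 0.0277] jaw yaw -2.12 ytool [0.037 0.999 0.   ] w 0.0607 F [ 0.6 -0.7  0.3] q [-36.   6.  29. 125.  -4.  50.  -6.]
```

View pics/c3.png

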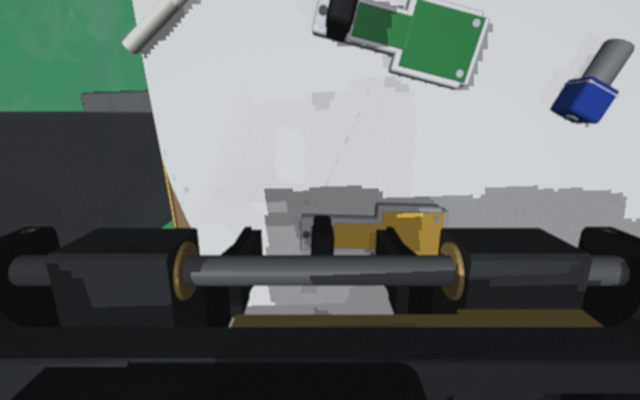

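Request:
servo_tool(rows=[-9,0,0,0,1,-9,0,0,0,1,0,0,0,0,1,0,0,0,0,1,0,0,0,0,1,0,0,0,0,1], force=30)

```text
time_s: 4.3
tool_pos: [0.4435, 0.0346, 0.0268]
tool_rot: [-23.2, 90.0, -25.4]
force: [0.0, -0.2, -0.7]
grip_width: 0.0289
```

Run:
```python
from h import *
st()
p=read_camera("top");P,u,v=pts(p)
for y0,y1 in ((.15,.2),(.2,.3),(.3,.45)):
  for x in np.arange(.49,.6,.01):
    k=(P[:,1]>y0)&(P[:,1]<y1)&(abs(P[:,0]-x)<.005); print(y0,x.round(3),np.percentile(P[k,2],[50,98]).round(3) if k.sum() else None)
for y in np.arange(-.30,-.2,.01):
    k=(abs(P[:,1]-y)<.005)&(P[:,0]>.5)&(P[:,0]<.75)&(P[:,2]>.05); print(y.round(3), k.sum(), P[k,0].min().round(3) if k.sum() else None, P[k,2].max().round(3) if k.sum() else None)
```

```text
t 4.3 tcp [0.4435 0.0346 0.0268] jaw yaw -2.25 ytool [ 0.039  0.999 -0.   ] w 0.0289 F [ 0.  -0.2 -0.7] q [-36.   6.  30. 125.  -4.  50.  -6.]
0.15 0.49 [-0.001  0.005]
0.15 0.5 [0.001 0.01 ]
0.15 0.51 [-0.     0.008]
0.15 0.52 [-0.001  0.004]
0.15 0.53 [-0.001  0.003]
0.15 0.54 [-0.     0.004]
0.15 0.55 [-0.     0.004]
0.15 0.56 [-0.001  0.004]
0.15 0.57 [-0.001  0.005]
0.15 0.58 [-0.     0.004]
0.15 0.59 [0.    0.006]
0.2 0.49 [0.003 0.012]
0.2 0.5 [0.001 0.009]
0.2 0.51 [-0.001  0.044]
0.2 0.52 [0.041 0.059]
0.2 0.53 [0.038 0.051]
0.2 0.54 [0.039 0.049]
0.2 0.55 [0.036 0.05 ]
0.2 0.56 [0.036 0.047]
0.2 0.57 [0.037 0.049]
0.2 0.58 [0.038 0.049]
0.2 0.59 [0.039 0.048]
0.3 0.49 [0.014 0.023]
0.3 0.5 [0.    0.018]
0.3 0.51 [-0.001  0.005]
0.3 0.52 [0.001 0.048]
0.3 0.53 [0.015 0.059]
0.3 0.54 [0.04  0.052]
0.3 0.55 [0.039 0.043]
0.3 0.56 [0.029 0.042]
0.3 0.57 [0.029 0.042]
0.3 0.58 [0.033 0.041]
0.3 0.59 [0.038 0.044]
-0.3 0 None None
-0.29 0 None None
-0.28 59 0.574 0.201
-0.27 320 0.574 0.204
-0.26 311 0.574 0.202
-0.25 344 0.572 0.409
-0.24 334 0.572 0.393
-0.23 341 0.571 0.376
-0.22 319 0.572 0.352
-0.21 336 0.571 0.336
```

Request:
servo_tool(rows=[0,0,0,0,1,0,0,0,0,1,0,0,0,0,1,0,0,0,0,1,0,0,0,0,1,0,0,20,0,1,0,0,40,0,1,0,0,40,0,1])

```text
time_s: 5.02
tool_pos: [0.4456, 0.0351, 0.0695]
tool_rot: [20.1, 89.7, 17.9]
force: [2.0, 0.0, -0.1]
grip_width: 0.0096
```

Run:
```python
from h import *
st()
p=wrist(); cv2.imwrite("pics/c4.png",p["frame"])
```

```text
t 5.02 tcp [0.4456 0.0351 0.0695] jaw yaw -2.25 ytool [0.039 0.999 0.002] w 0.0096 F [ 2.   0.  -0.1] q [-37.   2.  30. 123.  -1.  55.  -9.]
```

View pics/c4.png

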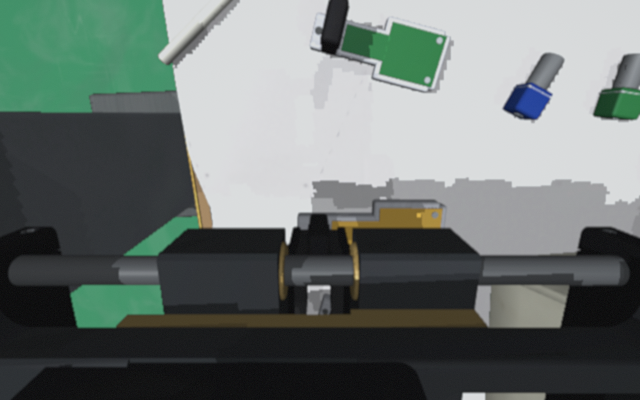

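Request:
servo_tool(rows=[0,10,40,0,1,5,30,60,7,1,26,60,60,14,1,26,90,60,21,1,26,120,60,28,1,26,152,60,35,1,26,152,60,42,1,26,152,60,49,1,26,152,60,56,1,26,152,60,63,1])

```text
time_s: 5.9
tool_pos: [0.4684, 0.1867, 0.1251]
tool_rot: [149.6, 89.9, -149.2]
force: [-0.0, -0.5, -0.1]
grip_width: 0.0097
```

Request:
servo_tool(rows=[0,0,0,7,1,0,0,0,14,1,0,0,0,21,1,0,0,-10,28.7,1,0,0,-40,28.7,1,0,0,-60,28.7,1,0,0,-70,28.7,1,0,0,-70,28.7,1,0,0,-70,28.7,1])

```text
time_s: 6.65
tool_pos: [0.4689, 0.1864, 0.0561]
tool_rot: [124.9, 89.9, -145.7]
force: [0.5, -0.2, -0.3]
grip_width: 0.0097
```

Run:
```python
from h import *
st()
p=wrist(); cv2.imwrite("pics/c5.png",p["frame"])
t=read_camera("top"); zoom(t,(150,200,290,290),"pics/c6.png",5)
```

```text
t 6.65 tcp [0.4689 0.1864 0.0561] jaw yaw 89.45 ytool [-1.     0.01   0.001] w 0.0097 F [ 0.5 -0.2 -0.3] q [-42.  11.  19. 115.  -4.  55.  68.]
```

View pics/c5.png

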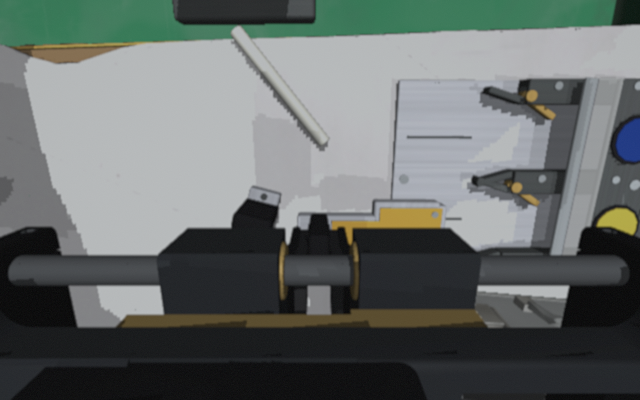

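View pics/c6.png

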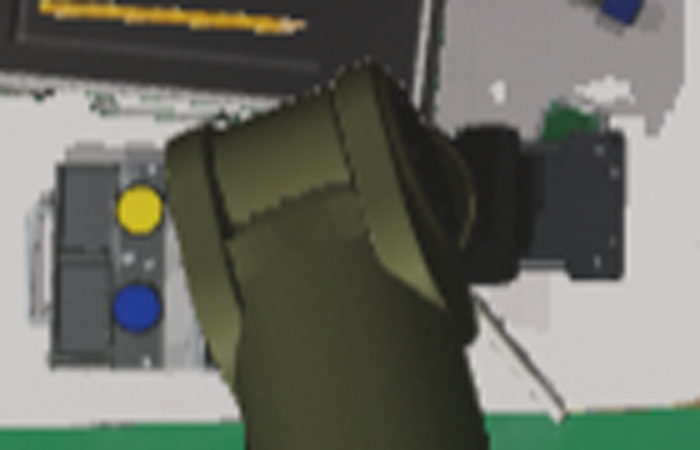

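Request:
servo_tool(rows=[0,8,0,0,1,0,18,0,0,1,0,18,-8,0,1,0,18,-15,0,1,0,18,-20,0,1,0,18,-20,0,1,0,18,-20,0,1])

```text
time_s: 7.33
tool_pos: [0.4687, 0.2041, 0.0358]
tool_rot: [128.4, 89.9, -142.1]
force: [0.5, -0.5, -0.5]
grip_width: 0.0101
```

```bash
cat >> h.py <<'E'
DISC={"red":[.4293,-.3542],"green":[.4819,-.3514],"yellow":[.4683,.3675],"blue":[.4156,.3678]}
YAW={"red":-87,"green":-87,"yellow":89.5,"blue":89.5}
def bayshow(p,col,off,z,name,box,s=3,tabx=None,nosex=45.):
    "overlay bay of col, and held carrier with centre line at lateral off (m, tool y) from TCP, underside z"
    a=np.radians(YAW[col]);d=np.array([np.cos(a),np.sin(a)]);n=np.array([-d[1],d[0]]);D=np.array(DISC[col])
    im=p["frame"].copy(); x0,y0,x1,y1=box; im=cv2.resize(im[y0:y1,x0:x1],None,fx=s,fy=s,interpolation=cv2.INTER_CUBIC)
    W=lambda x,y,h:np.r_[D+(x-nosex)/1000*d+y/1000*n,h]
    def L(pp,c): cv2.polylines(im,[np.int32((proj(p,pp)+.5-[x0,y0])*s)],False,c,1)
    for sg in (1,-1): L([W(20,sg*19.5,.004),W(-16,sg*19.5,.004),W(-36,sg*26,.004)],(0,255,0)); L([W(20,sg*19.5,.015),W(-16,sg*19.5,.015),W(-36,sg*26,.015)],(255,255,0))
    L([W(-87,-40,.004),W(-87,40,.004)],(0,255,0))
    t,M,ja=tool(); e=M[:2,2]; f=M[:2,1]
    if np.dot(e,d)<0:e=-e;f=-f
    o=[(0,16),(-4,18),(-40,18),(-40,10),(-82,10),(-82,-10),(-40,-10),(-40,-18),(-4,-18),(0,-16),(0,16)]
    L([np.r_[t[:2]+(70+x)/1000*e+(y/1000+off)*f,z+.009] for x,y in o],(255,0,255))
    ns=t[:2]+.07*e+off*f-D; print("nose wrt disc along/lateral mm",(1000*ns@d).round(1),(1000*ns@n).round(1),"yaw err",np.degrees(np.arctan2(np.dot(e,n),np.dot(e,d))).round(2))
    cv2.imwrite(name,im)
E
python3 - <<'E'
from h import *
st()
p=wrist()
bayshow(p,"yellow",.0025,tool()[0][2]-.027,"pics/c7.png",(280,60,640,300),2)
E
```

```text
t 7.33 tcp [0.4687 0.2041 0.0358] jaw yaw 89.43 ytool [-1.     0.01   0.001] w 0.0101 F [ 0.5 -0.5 -0.5] q [-43.  13.  18. 115.  -5.  53.  67.]
nose wrt disc along/lateral mm -93.3 0.2 yaw err -0.07
```

View pics/c7.png

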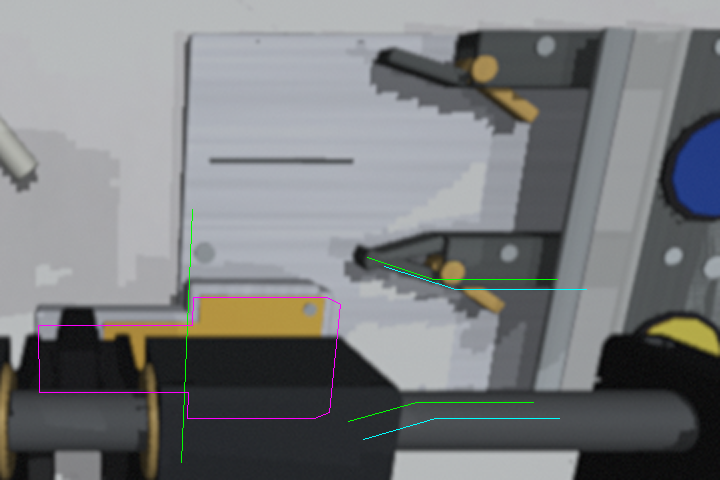

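Run:
```python
from h import *
p=wrist(); st()
im,X,Y=rect(p,.455,.245,tool()[0][2]-.018,.04,5000)
cv2.imwrite("pics/c8.png",cv2.flip(cv2.transpose(im),0))
# profile along x at several y
g=im.astype(int)
for y in (.245,.255,.262):
    r=int((y-(.245-.04))*5000); c=im[r]
    print(y,[(round(1000*X[r,i],1),tuple(c[i])) for i in range(100,300,5)])
```

```text
t 7.43 tcp [0.4693 0.2044 0.0365] jaw yaw 89.43 ytool [-1.    0.01  0.  ] w 0.0098 F [-0.2  0.7 -0.7] q [-43.  13.  18. 115.  -5.  53.  67.]
0.245 [(np.float64(435.1), (np.uint8(181), np.uint8(172), np.uint8(168))), (np.float64(436.1), (np.uint8(184), np.uint8(175), np.uint8(172))), (np.float64(437.1), (np.uint8(186), np.uint8(178), np.uint8(174))), (np.float64(438.1), (np.uint8(187), np.uint8(178), np.uint8(175))), (np.float64(439.1), (np.uint8(180), np.uint8(172), np.uint8(168))), (np.float64(440.1), (np.uint8(170), np.uint8(162), np.uint8(158))), (np.float64(441.1), (np.uint8(169), np.uint8(162), np.uint8(158))), (np.float64(442.1), (np.uint8(169), np.uint8(161), np.uint8(157))), (np.float64(443.1), (np.uint8(168), np.uint8(160), np.uint8(156))), (np.float64(444.1), (np.uint8(137), np.uint8(131), np.uint8(128))), (np.float64(445.1), (np.uint8(112), np.uint8(107), np.uint8(105))), (np.float64(446.1), (np.uint8(157), np.uint8(150), np.uint8(146))), (np.float64(447.1), (np.uint8(180), np.uint8(172), np.uint8(168))), (np.float64(448.1), (np.uint8(176), np.uint8(168), np.uint8(165))), 
[... 6362 characters left out ...]
4.1), (np.uint8(29), np.uint8(27), np.uint8(27))), (np.float64(465.1), (np.uint8(29), np.uint8(28), np.uint8(27))), (np.float64(466.1), (np.uint8(31), np.uint8(29), np.uint8(27))), (np.float64(467.1), (np.uint8(29), np.uint8(28), np.uint8(26))), (np.float64(468.1), (np.uint8(29), np.uint8(27), np.uint8(26))), (np.float64(469.1), (np.uint8(29), np.uint8(28), np.uint8(26))), (np.float64(470.1), (np.uint8(30), np.uint8(28), np.uint8(27))), (np.float64(471.1), (np.uint8(30), np.uint8(28), np.uint8(28))), (np.float64(472.1), (np.uint8(29), np.uint8(27), np.uint8(25))), (np.float64(473.1), (np.uint8(30), np.uint8(29), np.uint8(27))), (np.float64(474.1), (np.uint8(29), np.uint8(29), np.uint8(27)))]
```

View pics/c8.png

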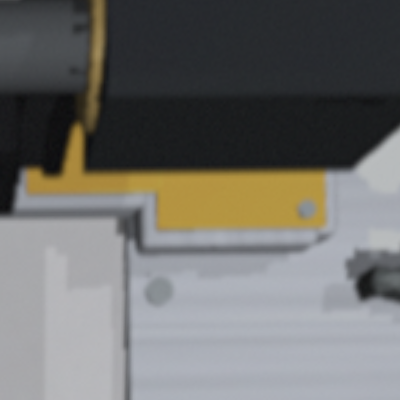

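Run:
```python
from h import *
p=wrist(); st()
im,X,Y=rect(p,.455,.30,.015,.05,6000)
im=cv2.flip(cv2.transpose(im),0)  # cols: y, rows: -x 
for x in np.arange(.41,.5,.01):
    r=int((.505-x)*6000); cv2.line(im,(0,r),(12,r),(0,0,255),1); cv2.putText(im,str(int(x*1000+.5)),(14,r+4),0,.4,(0,0,255),1)
cv2.imwrite("pics/c9.png",im)
im,X,Y=rect(p,.455,.245,tool()[0][2]-.018,.03,10000)
im=cv2.flip(cv2.transpose(im),0)
for x in np.arange(.43,.48,.005):
    r=int((.485-x)*10000); cv2.line(im,(0,r),(12,r),(0,0,255),1); cv2.putText(im,str(int(x*1000+.5)),(14,r+4),0,.4,(0,0,255),1)
cv2.imwrite("pics/c10.png",im)
```

```text
t 7.48 tcp [0.4694 0.2045 0.0367] jaw yaw 89.43 ytool [-1.    0.01 -0.  ] w 0.0096 F [-0.2 -0.3 -0.9] q [-43.  13.  18. 115.  -5.  53.  67.]
```

View pics/c9.png

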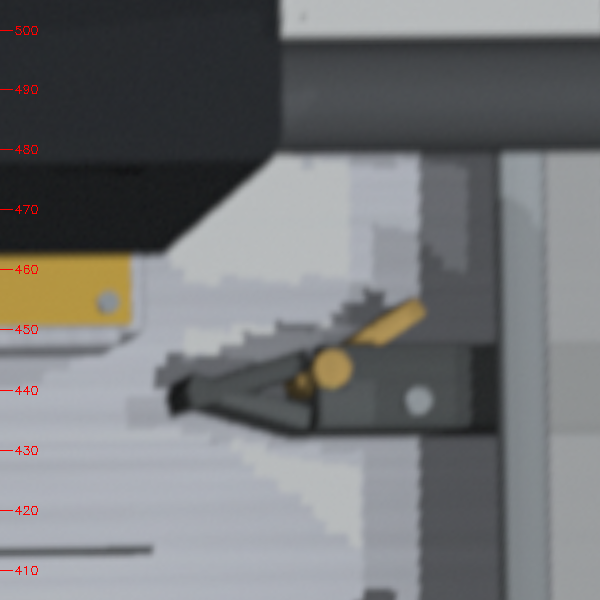

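View pics/c10.png

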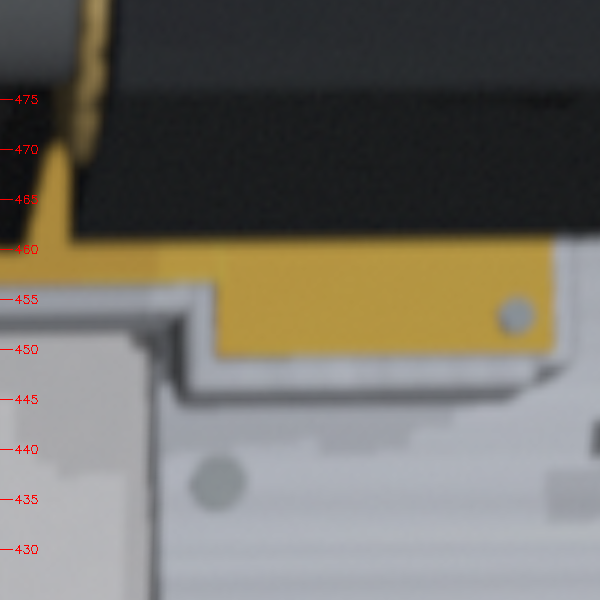

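Request:
servo_tool(rows=[2,0,-3,0,1,2,0,-5.5,0,1,2,5,-5.5,0,1,2,12,-5.5,0,1,2,19,-5.5,0,1,2,26,-5.5,0,1,2,33,-5.5,0,1,2,38,-5.5,0,1,2,38,-5.5,0,1])

```text
time_s: 8.23
tool_pos: [0.4715, 0.2443, 0.0312]
tool_rot: [-61.7, 89.9, 27.8]
force: [0.9, 0.7, -0.5]
grip_width: 0.0097
```

Run:
```python
from h import *
st()
p=wrist()
bayshow(p,"yellow",.0025,.004,"pics/c11.png",(280,60,640,300),2)
```

```text
t 8.23 tcp [0.4715 0.2443 0.0312] jaw yaw 89.56 ytool [-1.     0.008 -0.001] w 0.0097 F [ 0.9  0.7 -0.5] q [-45.  15.  17. 113.  -5.  52.  64.]
nose wrt disc along/lateral mm -54.0 -1.6 yaw err 0.03
```

View pics/c11.png

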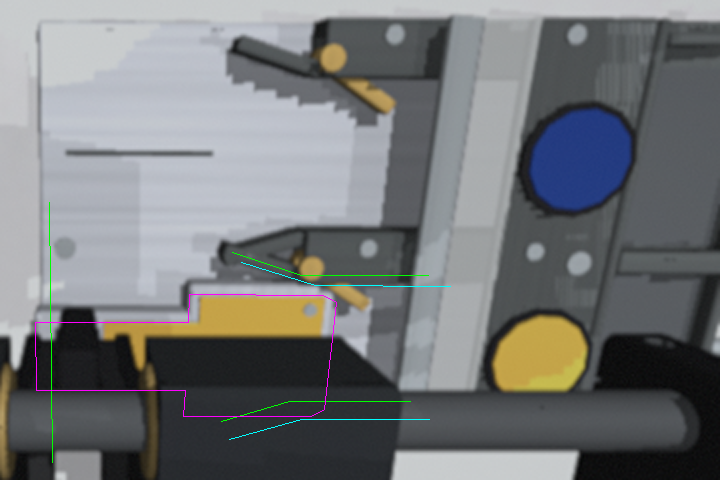

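Request:
servo_tool(rows=[0,5,-0.5,0,1,0,10,-0.5,0,1,0,15,-0.5,0,1,0,20,-0.5,0,1,0,25,-0.5,0,1,0,28,-0.5,0,1,0,28,-0.5,0,1])

```text
time_s: 8.87
tool_pos: [0.4712, 0.2724, 0.0307]
tool_rot: [-25.8, 89.9, 63.7]
force: [2.2, 0.7, -1.7]
grip_width: 0.0098
```

Run:
```python
from h import *
st()
p=wrist()
bayshow(p,"yellow",.0025,.004,"pics/c12.png",(280,60,640,300),2)
```

```text
t 8.87 tcp [0.4712 0.2724 0.0307] jaw yaw 89.54 ytool [-1.     0.008 -0.001] w 0.0098 F [ 2.2  0.7 -1.7] q [-47.  17.  16. 111.  -6.  53.  61.]
nose wrt disc along/lateral mm -25.3 -1.4 yaw err 0.01
```

View pics/c12.png

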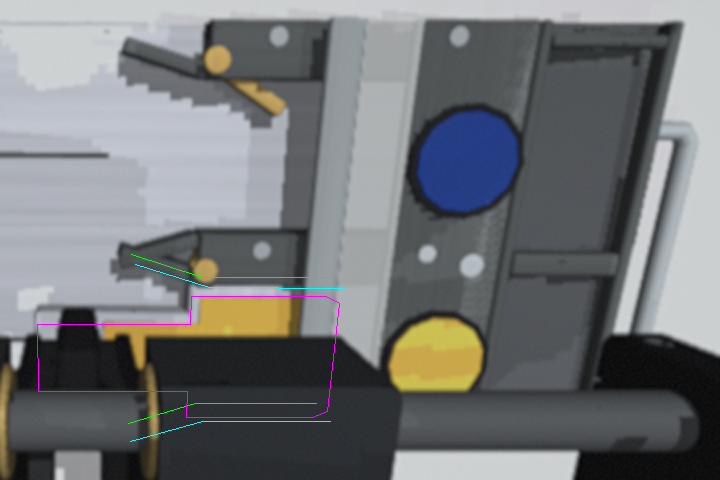

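Request:
servo_tool(rows=[-0.5,5,0,0,1,-0.5,10,0,0,1,-0.5,15,0,0,1,-0.5,19,0,0,1,-0.5,22,0,0,1,-0.5,24,0,0,1,-0.5,26,0,0,1,-0.5,26,0,0,1])

```text
time_s: 9.58
tool_pos: [0.4711, 0.2969, 0.0307]
tool_rot: [-70.6, 90.0, 18.8]
force: [3.4, -1.7, -1.3]
grip_width: 0.0096
```

Run:
```python
from h import *
st()
p=wrist()
bayshow(p,"yellow",.0025,.004,"pics/c13.png",(280,60,640,300),2)
```

```text
t 9.58 tcp [0.4711 0.2969 0.0307] jaw yaw 89.46 ytool [-1.     0.009 -0.001] w 0.0096 F [ 3.4 -1.7 -1.3] q [-48.  18.  15. 109.  -6.  53.  59.]
nose wrt disc along/lateral mm -0.5 -1.0 yaw err -0.04
```

View pics/c13.png

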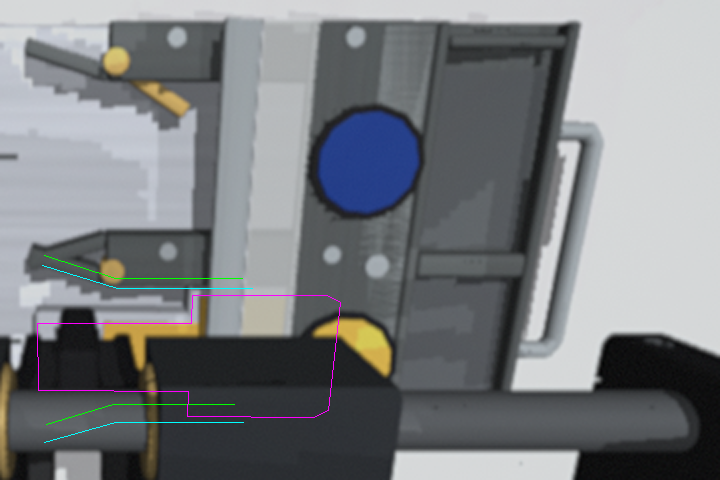

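Request:
servo_tool(rows=[0,1.5,0,0,1,0,3,0,0,1,0,3,0,0,1])

```text
time_s: 9.88
tool_pos: [0.4712, 0.2986, 0.0307]
tool_rot: [-162.9, 89.9, -73.5]
force: [3.1, -4.2, 0.3]
grip_width: 0.0097
```

Run:
```python
from h import *
st()
p=wrist()
zoom(p,(280,150,400,250),"pics/c14.png",5)
```

```text
t 9.88 tcp [0.4712 0.2986 0.0307] jaw yaw 89.42 ytool [-1.    0.01 -0.  ] w 0.0097 F [ 3.1 -4.2  0.3] q [-48.  18.  15. 109.  -6.  53.  59.]
```

View pics/c14.png

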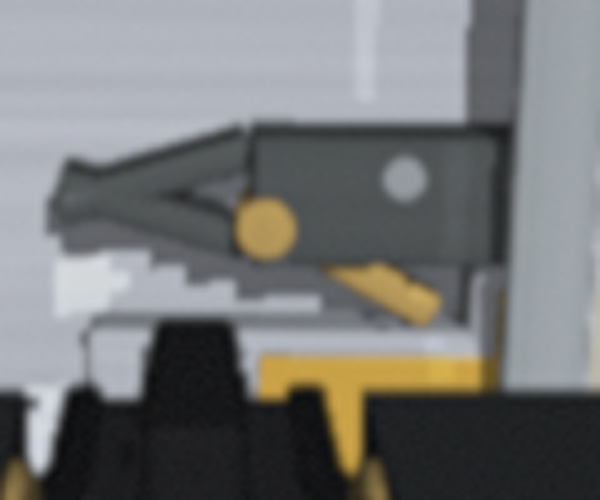

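The brass pawl has sprung out behind the front part, so the catch is shut. I'll release and lift.

Request:
servo_tool(rows=[0,-1,0,0,0.78,0,-1,0,0,0.78,0,-1,0,0,0.78,0,-1,10,0,0.72,0,-1,40,0,0.6,0,-1,80,0,0.5,0,-1,110,0,0.4,0,-1,110,0,0.3])

```text
time_s: 10.6
tool_pos: [0.4739, 0.3017, 0.1484]
tool_rot: [-46.3, 89.3, 43.1]
force: [1.0, 0.4, -0.2]
grip_width: 0.0432
```

Run:
```python
from h import *
st()
p=wrist(); cv2.imwrite("pics/e1.png",p["frame"])
print(disc(p,"yellow",(300,100,640,230)),disc(p,"blue",(300,60,640,230)))
```

```text
t 10.6 tcp [0.4739 0.3017 0.1484] jaw yaw 89.49 ytool [-1.     0.009 -0.009] w 0.0432 F [ 1.   0.4 -0.2] q [-49.  11.  16. 103.  -3.  66.  57.]
(array([0.46758734, 0.36623691, 0.021     ]), np.int64(627)) (array([0.41529953, 0.36756731, 0.021     ]), np.int64(759))
```

View pics/e1.png

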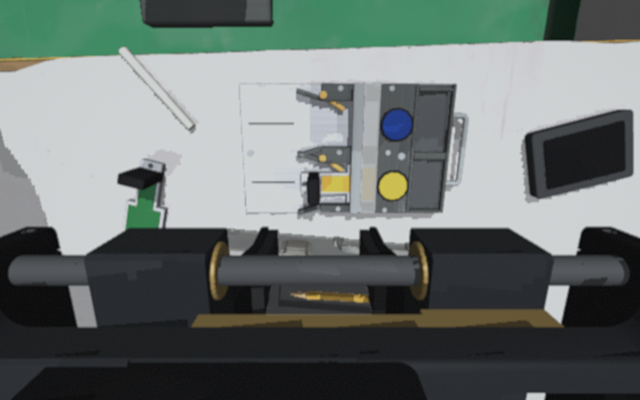

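Request:
servo_tool(rows=[10,-20,0,-7,0.3,25,-50,0,-14,0.3,40,-80,0,-21,0.3,55,-110,0,-28,0.3,70,-140,0,-35,0.3,85,-165,0,-42,0.3,98,-185,0,-49,0.3,98,-185,0,-56,0.3,98,-185,0,-63,0.3,98,-185,0,-70,0.3])

```text
time_s: 11.48
tool_pos: [0.5679, 0.1133, 0.1397]
tool_rot: [164.2, 89.9, -176.7]
force: [-0.8, -0.3, -0.2]
grip_width: 0.0609
```

Request:
servo_tool(rows=[0,0,0,-7,0.3,0,0,0,-14,0.3,0,0,0,-21,0.3,0,0,0,-28,0.3,0,0,0,-35,0.3,0,0,0,-42,0.3,0,0,0,-49.5,0.3,0,0,0,-49.5,0.3,0,0,0,-49.5,0.3])

```text
time_s: 12.23
tool_pos: [0.568, 0.1141, 0.1399]
tool_rot: [-138.9, 89.9, -168.7]
force: [0.5, 0.3, 0.9]
grip_width: 0.0607
```

Run:
```python
from h import *
p=wrist(); cv2.imwrite("pics/e2.png",p["frame"]); st()
for c,x,y in (("red",.691,.108),("green",.638,.102),("blue",.577,.105)): print(c,fitr(p,c,x,y))
print(fitc(p,"green",.4974,.138,-15))
t=read_camera("top"); P,u,v=pts(t)
for y in np.arange(.39,.45,.005):
    k=(abs(P[:,1]-y)<.0025)&(P[:,0]>.39)&(P[:,0]<.49); print(y.round(3),k.sum(),np.percentile(P[k,2],[5,50,95]).round(3))
```

```text
t 12.28 tcp [0.5681 0.1141 0.1401] jaw yaw -29.82 ytool [ 0.497  0.868 -0.001] w 0.0611 F [-1.1 -0.3  0.4] q [-47.  16.  38. 101. -11.  67. -35.]
red (((688.5, 110.5), (18.5, 17.5), 90.0), array([0.68908639, 0.10962307]))
green (((636.7103881835938, 100.53868865966797), (11.733036994934082, 15.173089027404785), 79.3803482055664), array([0.63677388, 0.10055318]))
blue (((579.7500610351562, 106.5000228881836), (17.441329956054688, 15.428869247436523), 63.43495178222656), array([0.57948223, 0.10597709]))
{'nose': array([0.5229, 0.1303]), 'yaw': np.float64(-15.26), 'tab': array([0.4554, 0.1487]), 'cost': np.float64(0.464)}
0.39 68 [0.008 0.013 0.018]
0.395 67 [0.007 0.013 0.016]
0.4 66 [0.008 0.013 0.017]
0.405 74 [0.009 0.013 0.018]
0.41 69 [0.009 0.013 0.02 ]
0.415 48 [0.008 0.015 0.02 ]
0.42 27 [-0.002  0.002  0.014]
0.425 75 [-0.003  0.001  0.014]
0.43 73 [-0.005  0.002  0.014]
0.435 40 [-0.003  0.001  0.005]
0.44 60 [-0.006 -0.001  0.004]
0.445 69 [-0.005 -0.001  0.003]
```

View pics/e2.png

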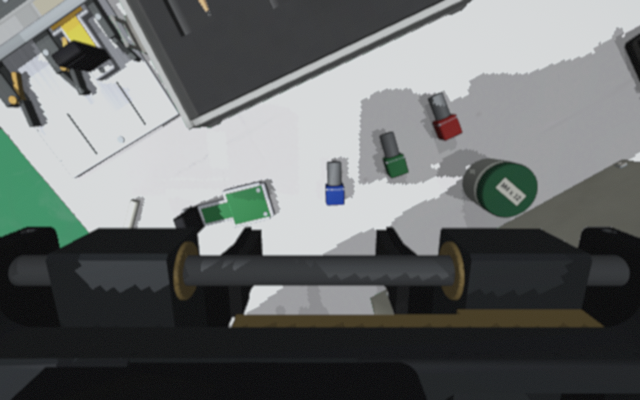

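Request:
servo_tool(rows=[11,-8,-30,1,0.3,11,-8,-70,1,0.3,11,-8,-100,1,0.3,11,-8,-121,1,0.3,11,-8,-121,1,0.3,11,-8,-121,1,1,11,-8,-121,1,1,11,-8,-121,1,1,11,-8,-121,1,1,11,-8,-121,1,1], force=25)

```text
time_s: 13.17
tool_pos: [0.5807, 0.1061, 0.0211]
tool_rot: [52.5, 89.9, 23.5]
force: [0.7, 0.3, 0.1]
grip_width: 0.0358
```

Request:
servo_tool(rows=[0,0,0,0,1,0,0,0,0,1,0,0,0,0,1,0,0,0,0,1,0,0,30,0,1,0,0,60,0,1,0,0,60,0,1])

```text
time_s: 13.75
tool_pos: [0.5835, 0.106, 0.0849]
tool_rot: [45.6, 89.5, 16.5]
force: [1.5, -1.7, 0.8]
grip_width: 0.0168
```

Run:
```python
from h import *
p=wrist(); cv2.imwrite("pics/e3.png",p["frame"]); st()
```

```text
t 13.8 tcp [0.5823 0.106  0.0827] jaw yaw -29.05 ytool [0.485 0.874 0.005] w 0.0168 F [ 0.2  0.8 -0.8] q [-44.  21.  38. 103. -14.  61. -30.]
```

View pics/e3.png

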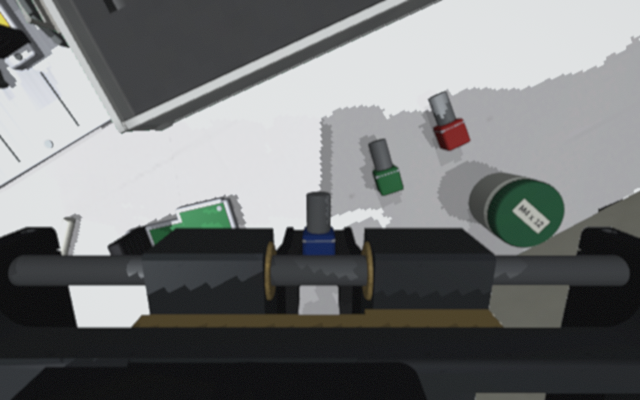

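Request:
servo_tool(rows=[-10,15,30,7,1,-25,45,60,14,1,-45,75,60,21,1,-65,105,60,28,1,-85,140,60,35,1,-105,175,60,42,1,-120,210,60,49,1,-135,240,60,56,1,-150,270,60,63,1,-156,292,60,70,1])

```text
time_s: 14.63
tool_pos: [0.4199, 0.4009, 0.1382]
tool_rot: [139.2, 89.8, -179.3]
force: [-0.0, -0.3, -1.0]
grip_width: 0.0161
```

Request:
servo_tool(rows=[0,0,0,7,1,0,0,0,14,1,0,0,0,21,1,0,0,0,28,1,0,0,0,35,1,0,0,0,42,1,0,0,-20,48.5,1,0,0,-40,48.5,1,0,0,-60,48.5,1,0,0,-60,48.5,1])

```text
time_s: 15.47
tool_pos: [0.4208, 0.3949, 0.0743]
tool_rot: [137.4, 89.5, -133.2]
force: [-1.5, -1.2, 0.1]
grip_width: 0.0162
```

Run:
```python
from h import *
p=wrist(); cv2.imwrite("pics/e4.png",p["frame"]); st()
print(disc(p,"blue",(100,60,300,230)))
```

```text
t 15.52 tcp [0.4218 0.3958 0.0765] jaw yaw 89.46 ytool [-1.     0.009  0.004] w 0.0168 F [-0.2  0.2 -0.1] q [-57.  17.  13. 104.  -5.  60.  47.]
(array([0.41409553, 0.36840899, 0.021     ]), np.int64(1076))
```

View pics/e4.png

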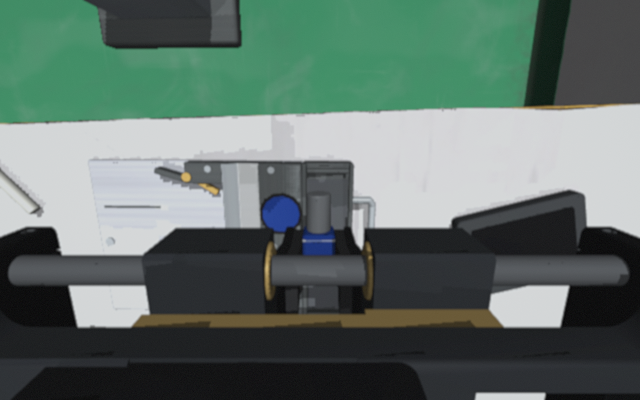

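```bash
cat >> h.py <<'E'
def trayshow(p,col,name,box,s=3,dx=31):
    a=np.radians(YAW[col]);d=np.array([np.cos(a),np.sin(a)]);n=np.array([-d[1],d[0]]);D=np.array(DISC[col])
    x0,y0,x1,y1=box; im=cv2.resize(p["frame"][y0:y1,x0:x1],None,fx=s,fy=s,interpolation=cv2.INTER_CUBIC)
    def L(pp,c): cv2.polylines(im,[np.int32((proj(p,pp)+.5-[x0,y0])*s)],True,c,1)
    L([np.r_[D+(dx+x)/1000*d+y/1000*n,.018] for x,y in ((-14,-23),(14,-23),(14,23),(-14,23))],(0,255,0))
    t=tool()[0][:2]-D; print("tcp wrt tray centre along/lat mm",(1000*t@d-dx).round(1),(1000*t@n).round(1)); cv2.imwrite(name,im)
E
python3 - <<'E'
from h import *
p=wrist(); trayshow(p,"blue","pics/e5.png",(230,140,410,260),4); st()
E
```

```text
tcp wrt tray centre along/lat mm -1.8 -7.1
t 15.57 tcp [0.4229 0.3969 0.0784] jaw yaw 89.46 ytool [-1.     0.009  0.002] w 0.0167 F [ 0.3 -0.1  0.3] q [-57.  17.  13. 104.  -5.  60.  47.]
```

View pics/e5.png

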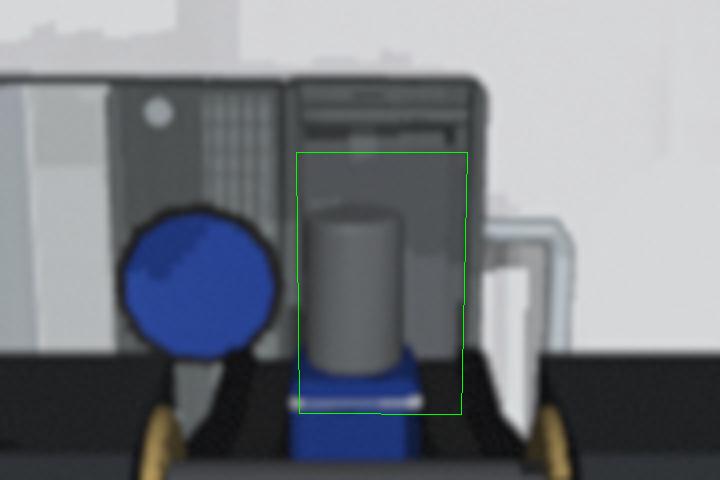

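Request:
servo_tool(rows=[1.5,2,-10,0,1,1.5,2,-25,0,1,1.5,2,-36,0,1,1.5,2,-42,0,1,1.5,2,-44,0,1,1.5,2,-44,0,1,1.5,2,-44,0,1])

```text
time_s: 16.15
tool_pos: [0.4255, 0.4, 0.0361]
tool_rot: [-42.6, 89.9, 46.9]
force: [-0.8, 0.8, -0.3]
grip_width: 0.0165
```

Run:
```python
from h import *
p=wrist(); trayshow(p,"blue","pics/e6.png",(230,140,410,260),4); st()
```

```text
tcp wrt tray centre along/lat mm 1.4 -9.8
t 16.2 tcp [0.4257 0.4001 0.0363] jaw yaw 89.46 ytool [-1.     0.009 -0.001] w 0.0165 F [ 0.5 -1.  -0.9] q [-57.  21.  13. 105.  -6.  55.  48.]
```

View pics/e6.png

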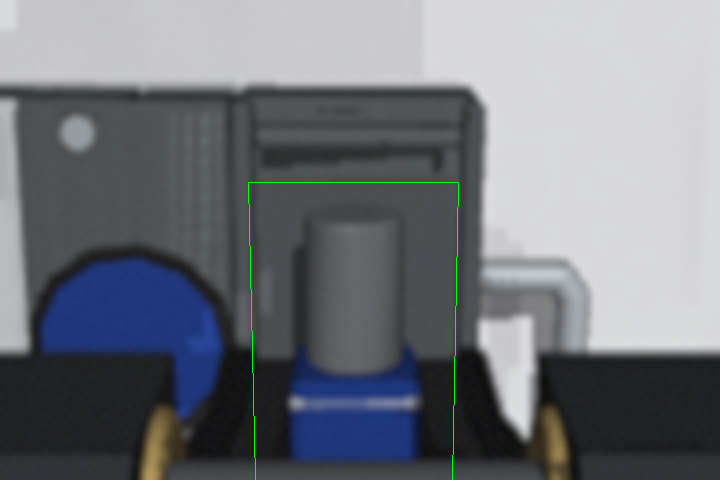

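Request:
servo_tool(rows=[-1.5,-0.5,-2,0,1,-1.5,-0.5,-2,0,1,-1.5,-0.5,-2,0,0.7,-1.5,-0.5,-2,0,0.7,-1.5,-0.5,-2,0,0.7,-1.5,-0.5,20,0,0.6,-1.5,-0.5,60,0,0.5,-1.5,-0.5,100,0,0.4,-1.5,-0.5,115,0,0.3,-1.5,-0.5,115,0,0.3])

```text
time_s: 17.03
tool_pos: [0.4262, 0.4015, 0.1562]
tool_rot: [-40.0, 89.4, 49.4]
force: [0.0, 0.5, -0.7]
grip_width: 0.0519
```

Run:
```python
from h import *
p=wrist(); trayshow(p,"blue","pics/e7.png",(180,100,420,260),3); st()
```

```text
tcp wrt tray centre along/lat mm 1.7 -9.1
t 17.08 tcp [0.4249 0.4004 0.1533] jaw yaw 89.46 ytool [-1.     0.009 -0.003] w 0.0549 F [ 0.3 -0.4 -0.4] q [-58.  13.  14. 100.  -3.  67.  46.]
```

View pics/e7.png

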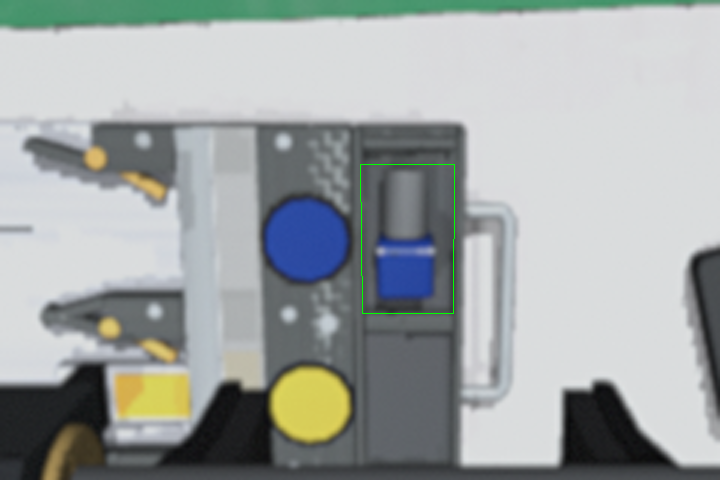

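Request:
servo_tool(rows=[5,-30,0,7,0.3,10,-65,0,14,0.3,15,-100,0,21,0.3,20,-135,0,28,0.3,25,-170,0,35,0.3,30,-205,0,42,0.3,33,-235,0,49,0.3,33,-250,0,56,0.3,33,-250,0,63,0.3,33,-250,0,70,0.3])

```text
time_s: 17.92
tool_pos: [0.4558, 0.1472, 0.149]
tool_rot: [41.5, 89.8, -158.8]
force: [-0.4, -0.1, -0.0]
grip_width: 0.061
```

Request:
servo_tool(rows=[0,0,0,4,0.3,0,0,0,4,0.3,0,0,0,4,0.3,0,0,0,4,0.3])

```text
time_s: 18.25
tool_pos: [0.4562, 0.1491, 0.1497]
tool_rot: [43.6, 89.9, -153.0]
force: [-0.2, 0.2, -0.3]
grip_width: 0.0611
```

Run:
```python
from h import *
p=wrist(); st()
f=fitc(p,"green",.4974,.138,-16); print(f)
overlay(p,f,.009,"pics/f1.png",(150,60,450,260),2.5)
t=read_camera("top"); zoom(t,(240,140,400,260),"pics/f1t.png",4)
```

```text
t 18.3 tcp [0.4563 0.1491 0.1499] jaw yaw 163.38 ytool [-0.286 -0.958  0.001] w 0.061 F [-0.5 -0.2 -0.6] q [-41.   1.  20. 113.  -0.  66. 143.]
{'nose': array([0.523 , 0.1313]), 'yaw': np.float64(-14.04), 'tab': array([0.4551, 0.1483]), 'cost': np.float64(0.463)}
```

View pics/f1.png

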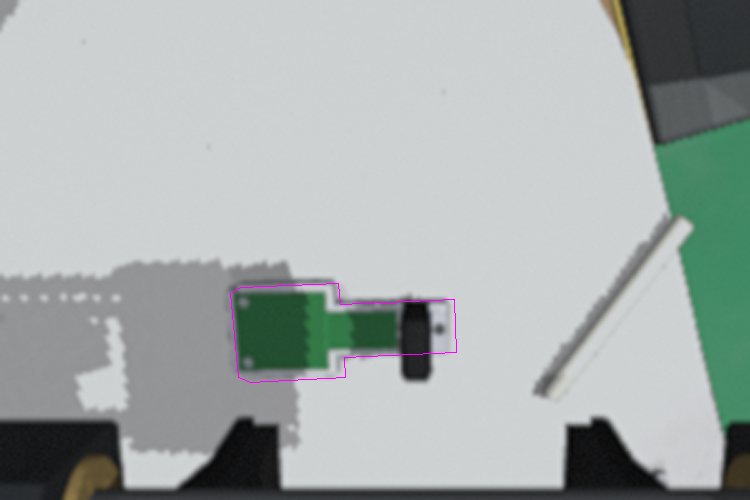

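View pics/f1t.png

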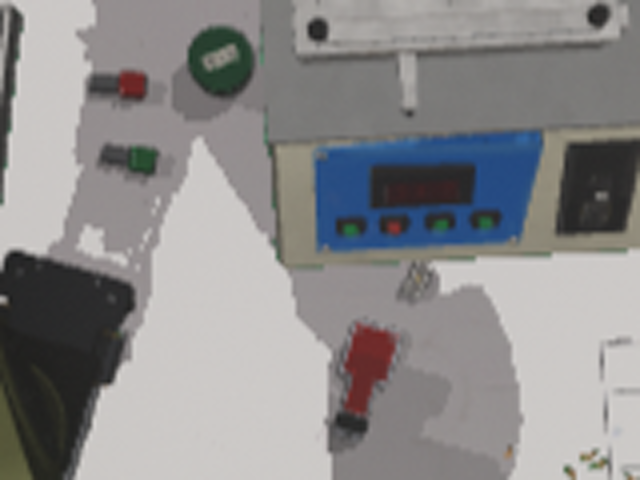

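Request:
servo_tool(rows=[0,0,-30,0,0.3,0,0,-65,0,0.3,0,0,-100,0,0.3,0,0,-122,0,0.3,0,0,-122,0,0.3,0,0,-122,0,1,0,0,-122,0,1,0,0,-122,0,1,0,0,-122,0,1,0,0,-122,0,1], force=30)

```text
time_s: 19.18
tool_pos: [0.4577, 0.1497, 0.03]
tool_rot: [-129.7, 89.8, 33.8]
force: [-0.4, 1.0, -0.3]
grip_width: 0.0355
```

Request:
servo_tool(rows=[0,0,0,0,1,0,0,0,0,1,0,0,0,0,1,0,0,0,0,1])

```text
time_s: 19.52
tool_pos: [0.4569, 0.1492, 0.0287]
tool_rot: [-140.8, 90.0, 22.6]
force: [-1.0, 0.1, 1.6]
grip_width: 0.0099
```

Run:
```python
from h import *
p=wrist(); st(); cv2.imwrite("pics/f2.png",p["frame"])
```

```text
t 19.57 tcp [0.4569 0.1492 0.0287] jaw yaw 163.46 ytool [-0.285 -0.959 -0.   ] w 0.0099 F [-0.   0.3  1.3] q [-40.  10.  20. 120.  -5.  51. 146.]
```

View pics/f2.png

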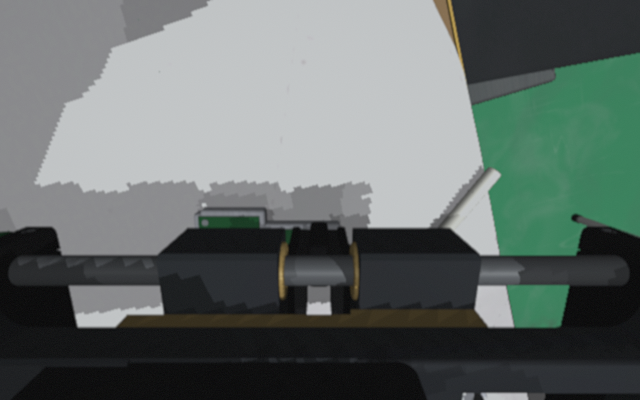

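Request:
servo_tool(rows=[0,0,35,0,1,0,-10,70,-7,1,2,-45,100,-14,1,5,-85,100,-21,1,8,-125,100,-28,1,10,-165,100,-35,1,12,-205,100,-42,1,14,-245,100,-49,1,16,-285,100,-56,1,16,-320,100,-63,1])

```text
time_s: 20.4
tool_pos: [0.4723, -0.1735, 0.1288]
tool_rot: [-118.1, 90.0, -18.0]
force: [0.3, 0.1, -1.1]
grip_width: 0.0095
```

Request:
servo_tool(rows=[0,-10,0,-7.4,1,0,-16,0,-7.4,1,0,-16,-20,-7.4,1,0,-16,-50,-7.4,1,0,-16,-68,-7.4,1,0,-16,-75,-7.4,1,0,-16,-75,-7.4,1,0,-16,-75,-7.4,1])

```text
time_s: 21.07
tool_pos: [0.4731, -0.1862, 0.0539]
tool_rot: [27.6, 90.0, 120.8]
force: [-0.0, -0.3, -1.3]
grip_width: 0.0099
```

Run:
```python
from h import *
p=wrist(); st(); cv2.imwrite("pics/f3.png",p["frame"])
```

```text
t 21.12 tcp [ 0.4737 -0.1866  0.0546] jaw yaw 93.17 ytool [-0.998 -0.055 -0.002] w 0.0096 F [-0.2 -0.2 -1.1] q [-19.  13.  41. 116. -11.  55. 121.]
```

View pics/f3.png

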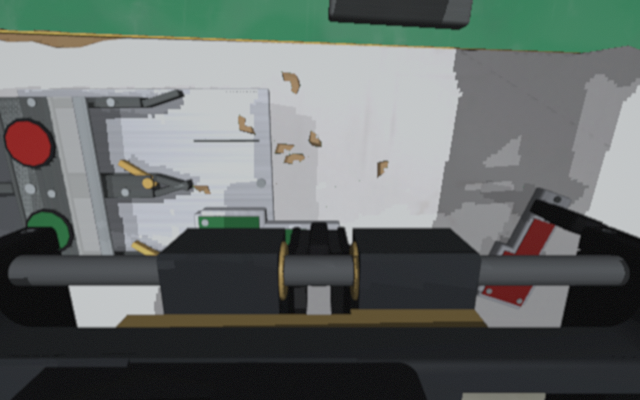

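Run:
```python
from h import *
p=wrist(); st()
print(disc(p,"red",(0,110,60,180)),disc(p,"green",(20,205,75,245)))
def show(cx,cy,h,half,s,name):
    im,X,Y=rect(p,cx,cy,h,half,s); im=cv2.transpose(im); im=cv2.flip(im,-1) # cols: -y, rows: -x
    # column j -> y = cy+half - j/s ; row -> x=cx+half - r/s
    im=im.copy()
    for x in np.arange(np.ceil((cx-half)*200)/200,cx+half,.005):
        r=int((cx+half-x)*s); cv2.line(im,(0,r),(10,r),(0,0,255),1); cv2.putText(im,str(int(x*1000+.5)),(12,r+4),0,.35,(0,0,255),1)
    for y in np.arange(np.ceil((cy-half)*100)/100,cy+half,.01):
        r=int((cy+half-y)*s); cv2.line(im,(r,0),(r,10),(0,0,255),1); cv2.putText(im,str(int(round(y*1000))),(r-8,22),0,.35,(0,0,255),1)
    return im
a=show(.455,-.30,.015,.04,7000,0); b=show(.46,-.23,tool()[0][2]-.0287+.009,.03,9000,0)
cv2.imwrite("pics/f4.png",a);cv2.imwrite("pics/f5.png",b)
```

```text
t 21.17 tcp [ 0.4739 -0.1867  0.0549] jaw yaw 93.15 ytool [-0.998 -0.055 -0.002] w 0.0099 F [ 0.1 -0.4 -0.6] q [-19.  13.  41. 116. -11.  55. 121.]
(array([ 0.42868896, -0.35285948,  0.021     ]), np.int64(1621)) (array([ 0.47757976, -0.34752125,  0.021     ]), np.int64(739))
```

View pics/f4.png

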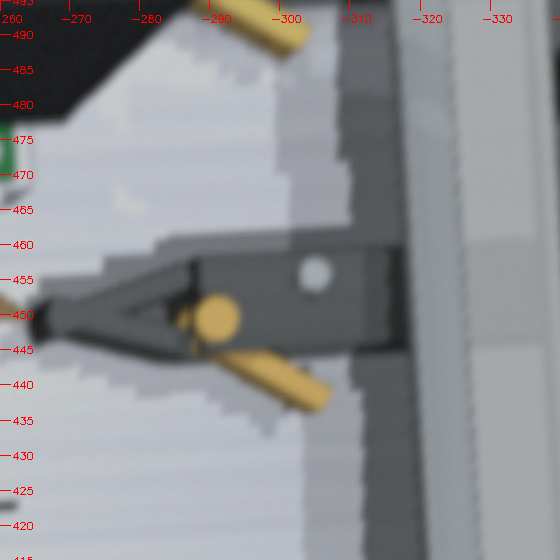

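View pics/f5.png

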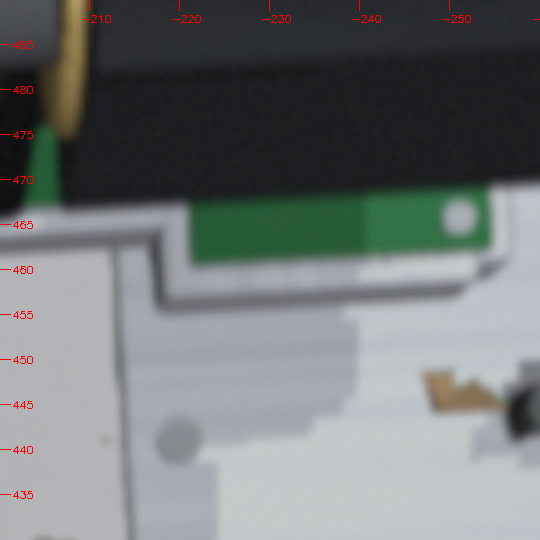

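Request:
servo_tool(rows=[-1.5,0,-10,0,1,-1.5,0,-17,0,1,-1.5,0,-20,0,1,-1.5,0,-20.5,0,1,-1.5,0,-20.5,0,1,-1.5,0,-20.5,0,1])

```text
time_s: 21.67
tool_pos: [0.4712, -0.1869, 0.0329]
tool_rot: [-162.5, 90.0, -69.5]
force: [-0.9, 0.7, -1.6]
grip_width: 0.0097
```

Run:
```python
from h import *
p=wrist(); st()
DISC["green"]=[.4813,-.3512]
bayshow(p,"green",-.000,tool()[0][2]-.0287,"pics/f6.png",(0,60,360,300),2,nosex=48)
```

```text
t 21.72 tcp [ 0.4713 -0.1869  0.033 ] jaw yaw 93.06 ytool [-0.999 -0.053 -0.   ] w 0.0097 F [-0.4 -0.7 -0.9] q [-18.  15.  41. 117. -12.  52. 122.]
nose wrt disc along/lateral mm -94.6 -1.4 yaw err 0.06
```

View pics/f6.png

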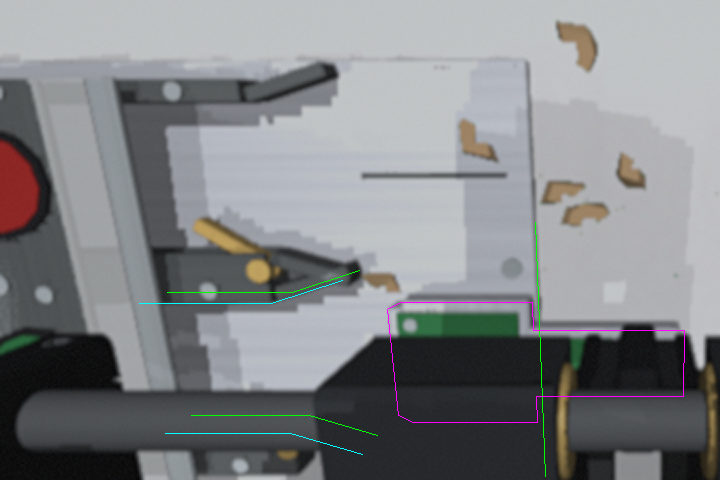

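Request:
servo_tool(rows=[1,-4,0,0,1,1.5,-11,0,0,1,1.9,-18,0,0,1,2.2,-25,0,0,1,2.6,-32,0,0,1,3,-39,0,0,1,3.3,-46,0,0,1,3.3,-46,0,0,1])

```text
time_s: 22.38
tool_pos: [0.4741, -0.2346, 0.033]
tool_rot: [156.6, 90.0, -110.4]
force: [0.0, -1.4, -2.1]
grip_width: 0.01
```

Run:
```python
from h import *
p=wrist(); st()
DISC["green"]=[.4813,-.3512]
bayshow(p,"green",-.000,.004,"pics/f7.png",(0,60,360,300),2,nosex=48)
```

```text
t 22.43 tcp [ 0.4741 -0.2343  0.033 ] jaw yaw 92.97 ytool [-0.999 -0.052  0.   ] w 0.0097 F [-1.3 -0.8 -0.8] q [-13.  18.  41. 114. -15.  53. 129.]
nose wrt disc along/lateral mm -47.1 -1.1 yaw err -0.03
```

View pics/f7.png

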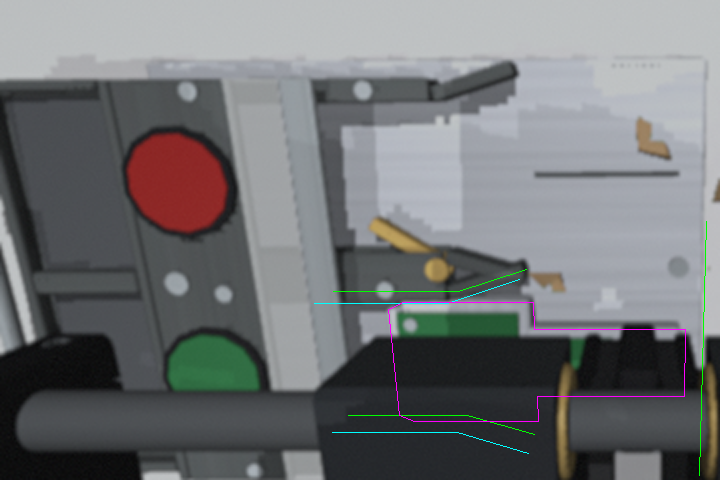

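Request:
servo_tool(rows=[0.3,-6,0,0,1,0.7,-12,0,0,1,1,-18,0,0,1,1.3,-24,0,0,1,1.6,-30,0,0,1,1.9,-36,0,0,1,2.2,-42,0,0,1,2.4,-46,0,0,1,2.4,-48,0,0,1,2.4,-48,0,0,1])

```text
time_s: 23.27
tool_pos: [0.4771, -0.2807, 0.0331]
tool_rot: [-17.1, 90.0, 75.9]
force: [-0.4, 1.4, -1.3]
grip_width: 0.0096
```

Run:
```python
from h import *
p=wrist(); st()
DISC["green"]=[.4813,-.3512]
bayshow(p,"green",-.000,.004,"pics/f8.png",(0,60,360,300),2,nosex=48)
```

```text
t 23.32 tcp [ 0.4771 -0.2807  0.033 ] jaw yaw 93.07 ytool [-0.999 -0.054 -0.   ] w 0.0099 F [-0.3  2.3 -0.7] q [ -8.  21.  41. 110. -17.  55. 135.]
nose wrt disc along/lateral mm -0.6 -0.4 yaw err 0.07
```

View pics/f8.png

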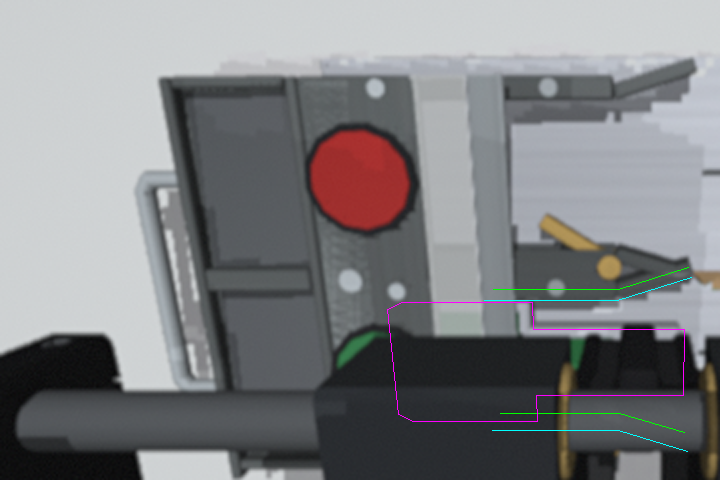

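Request:
servo_tool(rows=[0,-1.5,0,0,1,0,-3,0,0,1,0,-4,0,0,1,0,-4,0,0,1])

```text
time_s: 23.65
tool_pos: [0.4771, -0.2809, 0.033]
tool_rot: [11.4, 89.6, 104.6]
force: [-3.4, 9.9, 5.7]
grip_width: 0.0098
```

Run:
```python
from h import *
st()
```

```text
t 23.65 tcp [ 0.4771 -0.2809  0.033 ] jaw yaw 93.19 ytool [-0.998 -0.056  0.001] w 0.0098 F [-3.4  9.9  5.7] q [ -7.  22.  41. 110. -17.  55. 135.]
```

Request:
servo_tool(rows=[0,3,0,0,1,0,3,0,0,0.78,0,3,0,0,0.78,0,3,0,0,0.78,0,3,10,0,0.72,0,3,40,0,0.6,0,3,80,0,0.5,0,3,115,0,0.4,0,3,115,0,0.3,0,3,115,0,0.3])

```text
time_s: 24.48
tool_pos: [0.4786, -0.2832, 0.1512]
tool_rot: [-109.0, 89.6, -16.0]
force: [-1.0, -0.2, -0.4]
grip_width: 0.05
```

Run:
```python
from h import *
p=wrist(); st(); zoom(p,(120,60,400,250),"pics/f9.png",2.8); t=read_camera("top"); zoom(t,(240,190,480,270),"pics/f10.png",3.3)
```

```text
t 24.53 tcp [ 0.4774 -0.2823  0.1492] jaw yaw 93.04 ytool [-0.999 -0.053 -0.002] w 0.0538 F [-0.3  0.  -0.6] q [-12.  12.  45. 105.  -9.  67. 129.]
```

View pics/f9.png

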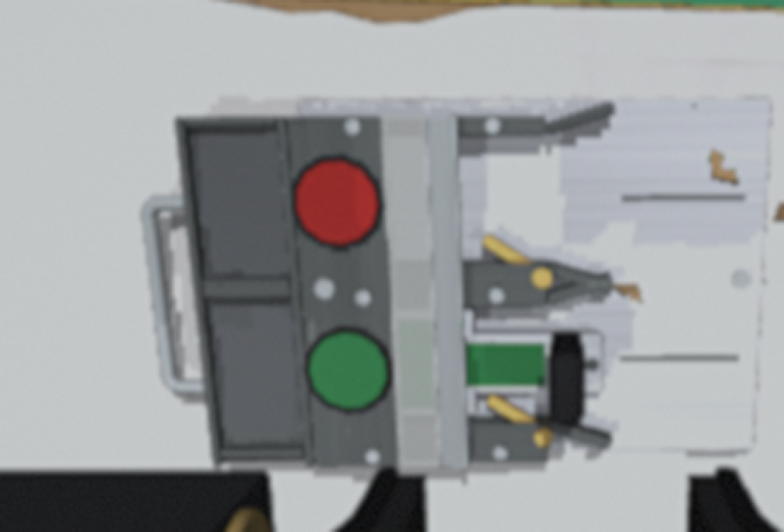

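View pics/f10.png

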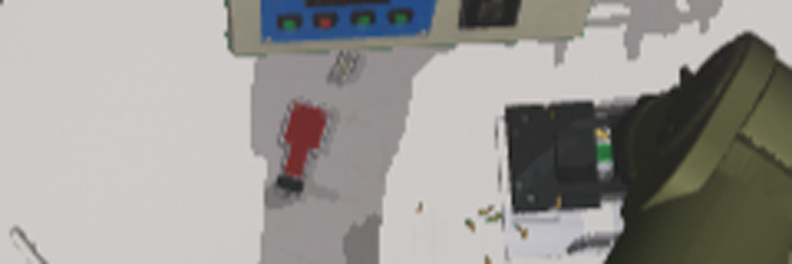

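Request:
servo_tool(rows=[-2,20,0,-7,0.3,-5,50,0,-14,0.3,-8,80,0,-21,0.3,-11,110,0,-28,0.3,-14,140,0,-35,0.3,-17,170,0,-42,0.3,-20,200,0,-49,0.3,-22,225,0,-56,0.3,-24,243,0,-63,0.3,-24,243,0,-70,0.3])

```text
time_s: 25.42
tool_pos: [0.4512, -0.0338, 0.1464]
tool_rot: [131.0, 89.8, 159.9]
force: [0.2, -0.3, -0.8]
grip_width: 0.0607
```

Request:
servo_tool(rows=[0,0,0,-7,0.3,0,0,0,-14,0.3,0,0,0,-21,0.3,0,0,0,-28,0.3,0,0,0,-35,0.3,0,0,0,-40,0.3,0,0,0,-40,0.3,0,0,0,-40,0.3])

```text
time_s: 26.08
tool_pos: [0.452, -0.039, 0.1469]
tool_rot: [-152.5, 89.9, -163.5]
force: [0.2, 0.2, 0.1]
grip_width: 0.061
```

Run:
```python
from h import *
p=wrist(); st()
f=fitc(p,"red",.498,-.054,-17); print(f)
overlay(p,f,.009,"pics/g1.png",(200,60,500,260),2.5)
P,u,v=pts(p); k=(P[:,1]>-.15)&(P[:,1]<.0)&(P[:,2]>.06)&(P[:,0]>.5); print(np.percentile(P[k,0],[0,1,5]) if k.sum() else None)
```

```text
t 26.13 tcp [ 0.4522 -0.0389  0.1472] jaw yaw -10.98 ytool [ 0.19   0.982 -0.001] w 0.0609 F [-0.5  0.3 -0.5] q [-32.  -3.  33. 117.   2.  66. -11.]
{'nose': array([ 0.5193, -0.0609]), 'yaw': np.float64(-17.35), 'tab': array([ 0.4525, -0.0401]), 'cost': np.float64(0.353)}
[0.50000011 0.50050338 0.50247822]
```

View pics/g1.png

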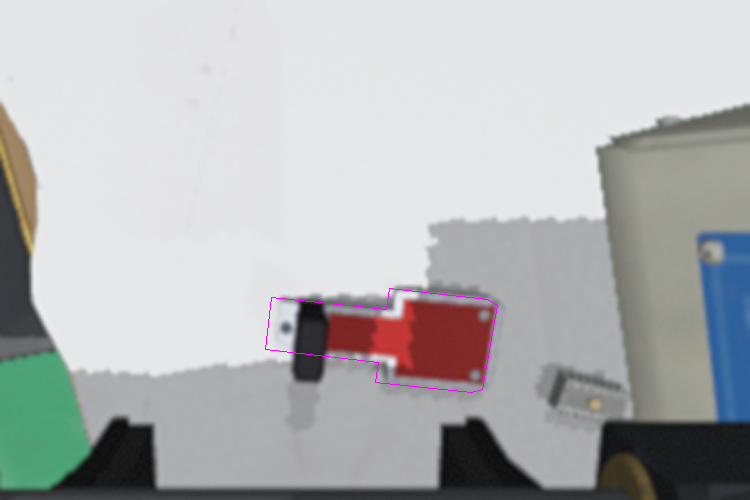

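Run:
```python
from h import *
t=read_camera("scene"); P,u,v=pts(t)
k=(P[:,1]>-.14)&(P[:,1]<.0)&(P[:,0]>.54)&(P[:,0]<.65)
for z in np.arange(.03,.24,.02):
    q=k&(abs(P[:,2]-z)<.01); print("scene",z.round(2),q.sum(),np.percentile(P[q,0],[2,50]).round(3) if q.sum()>5 else None)
t=read_camera("top"); P,u,v=pts(t)
k=(P[:,1]>-.2)&(P[:,1]<-.09)&(P[:,0]>.54)&(P[:,0]<.65)
for z in np.arange(.03,.24,.02):
    q=k&(abs(P[:,2]-z)<.01); print("top",z.round(2),q.sum(),np.percentile(P[q,0],[2,50]).round(3) if q.sum()>5 else None)
```

```text
scene 0.03 219 [0.559 0.563]
scene 0.05 295 [0.558 0.563]
scene 0.07 362 [0.561 0.569]
scene 0.09 373 [0.57  0.577]
scene 0.11 438 [0.576 0.587]
scene 0.13 296 [0.59  0.596]
scene 0.15 301 [0.596 0.604]
scene 0.17 345 [0.607 0.618]
scene 0.19 483 [0.623 0.631]
scene 0.21 30 [0.624 0.64 ]
scene 0.23 29 [0.632 0.64 ]
top 0.03 14 [0.566 0.568]
top 0.05 57 [0.566 0.568]
top 0.07 153 [0.569 0.574]
top 0.09 166 [0.575 0.582]
top 0.11 223 [0.582 0.591]
top 0.13 174 [0.595 0.601]
top 0.15 242 [0.597 0.61 ]
top 0.17 295 [0.611 0.623]
top 0.19 381 [0.625 0.639]
top 0.21 42 [0.629 0.639]
top 0.23 0 None
```

Request:
servo_tool(rows=[0,-1,-30,-5,0.3,0,-1,-65,-5,0.3,0,-1,-100,-5,0.3,0,-1,-120,-5,0.3,0,-1,-120,-5,0.3,0,-1,-120,-5,1,0,-1,-120,-5,1,0,-1,-120,-5,1,0,-1,-120,-5,1,0,-1,-120,-5,1], force=30)

```text
time_s: 27.07
tool_pos: [0.454, -0.0396, 0.0293]
tool_rot: [32.6, 89.8, 16.5]
force: [-0.2, -0.9, 0.5]
grip_width: 0.0356
```

Request:
servo_tool(rows=[0,0,0,0,1,0,0,0,0,1,0,0,0,0,1,0,0,0,0,1,0,0,0,0,1])

```text
time_s: 27.48
tool_pos: [0.4533, -0.0398, 0.0283]
tool_rot: [13.8, 90.0, -2.3]
force: [0.0, -0.3, 0.6]
grip_width: 0.01
```

Run:
```python
from h import *
p=wrist(); st(); cv2.imwrite("pics/g2.png",p["frame"])
```

```text
t 27.53 tcp [ 0.4533 -0.0398  0.0283] jaw yaw -16.12 ytool [0.278 0.961 0.   ] w 0.0099 F [ 0.9 -0.8  1.5] q [-31.   8.  34. 123.  -6.  50.  -9.]
```

View pics/g2.png

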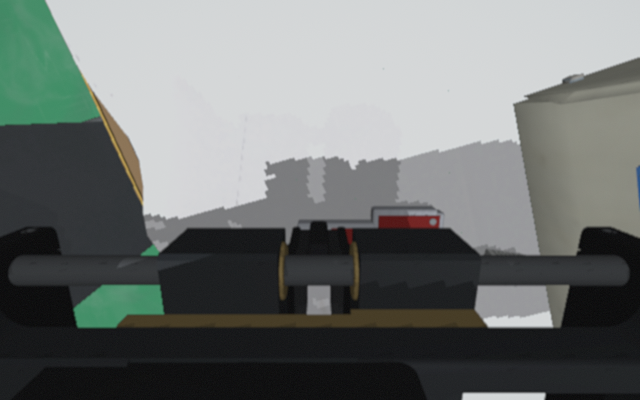

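Request:
servo_tool(rows=[0,0,35,0,1,0,-5,70,-7,1,-5,-25,90,-14,1,-10,-50,90,-21,1,-15,-75,90,-28,1,-20,-100,90,-35,1,-25,-125,90,-42,1,-30,-145,90,-49,1,-33,-149,90,-56,1,-33,-149,90,-63,1])

```text
time_s: 28.37
tool_pos: [0.4184, -0.1908, 0.1178]
tool_rot: [-90.9, 89.9, -170.6]
force: [0.6, 0.4, -1.4]
grip_width: 0.0099
```

Request:
servo_tool(rows=[0,0,0,-7.9,1,0,0,0,-7.9,1,0,0,-20,-7.9,1,0,0,-45,-7.9,1,0,0,-60,-7.9,1,0,0,-65,-7.9,1,0,0,-65,-7.9,1,0,0,-65,-7.9,1])

```text
time_s: 29.03
tool_pos: [0.4201, -0.1889, 0.0534]
tool_rot: [-10.8, 90.0, -97.7]
force: [-0.3, -0.6, -1.6]
grip_width: 0.0097
```

```bash
cat >> h.py <<'E'
def show(p,cx,cy,h,half,s,name):
    im,X,Y=rect(p,cx,cy,h,half,s); im=cv2.flip(cv2.transpose(im),-1).copy()
    for x in np.arange(np.ceil((cx-half)*200)/200,cx+half,.005):
        r=int((cx+half-x)*s); cv2.line(im,(0,r),(10,r),(0,0,255),1); cv2.putText(im,str(int(x*1000+.5)),(12,r+4),0,.35,(0,0,255),1)
    for y in np.arange(np.ceil((cy-half)*100)/100,cy+half,.01):
        r=int((cy+half-y)*s); cv2.line(im,(r,0),(r,10),(0,0,255),1); cv2.putText(im,str(int(round(y*1000))),(r-8,22),0,.35,(0,0,255),1)
    cv2.imwrite(name,im)
E
python3 - <<'E'
from h import *
p=wrist(); st(); cv2.imwrite("pics/g3.png",p["frame"])
print(disc(p,"red",(300,0,640,250)),disc(p,"green",(300,0,640,250)))
show(p,.45,-.29,.015,.04,7000,"pics/g4.png"); show(p,.44,-.235,tool()[0][2]-.0283+.009,.03,9000,"pics/g5.png")
E
```

```text
t 29.08 tcp [ 0.4206 -0.189   0.0539] jaw yaw -86.95 ytool [0.999 0.053 0.001] w 0.0098 F [ 0.1 -0.5 -0.5] q [-21.   6.  44. 122.  -5.  54. -61.]
(array([ 0.42906105, -0.24985442,  0.021     ]), np.int64(400)) (array([ 0.48228239, -0.34975575,  0.021     ]), np.int64(1580))
```

View pics/g3.png

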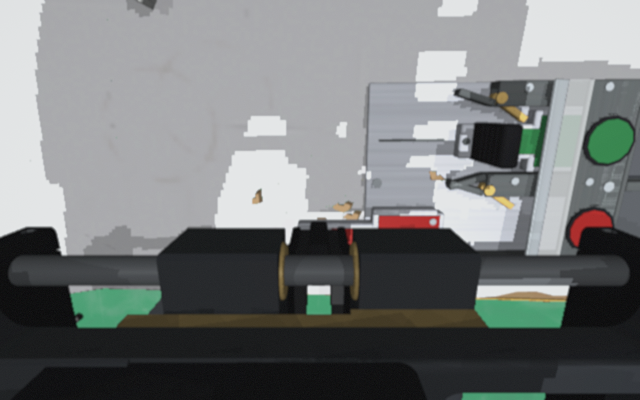

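View pics/g4.png

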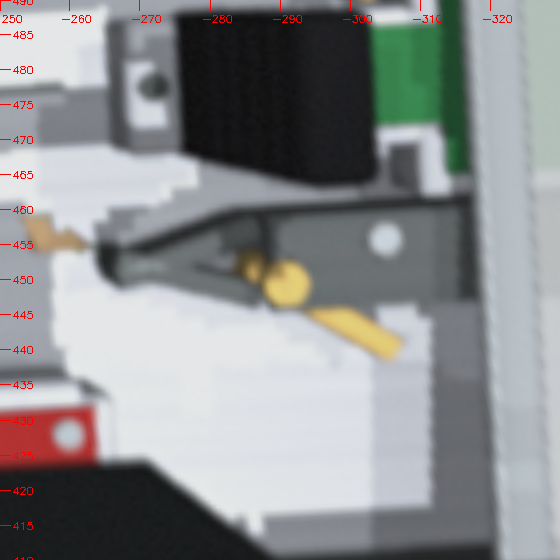

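View pics/g5.png

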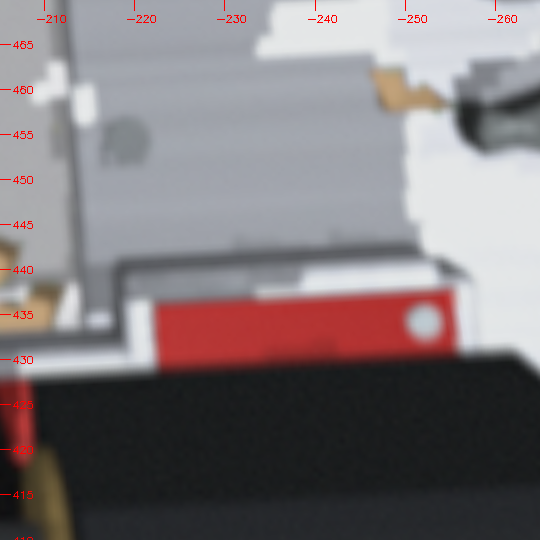

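Request:
servo_tool(rows=[2,0,-10,0,1,2,0,-16,0,1,2,0,-20,0,1,2,0,-21,0,1,2,0,-21,0,1,2,0,-21,0,1])

```text
time_s: 29.58
tool_pos: [0.4221, -0.189, 0.0324]
tool_rot: [63.7, 90.0, -23.3]
force: [-0.0, -0.7, -1.1]
grip_width: 0.0098
```

Run:
```python
from h import *
p=wrist(); st(); 
DISC["red"]=[.4290,-.3535]
bayshow(p,"red",-.001,tool()[0][2]-.0283,"pics/g6.png",(280,60,640,300),2,nosex=48)
show(p,.45,-.255,.0145,.04,7000,"pics/g7.png")
```

```text
t 29.63 tcp [ 0.4221 -0.1889  0.0323] jaw yaw -87.01 ytool [0.999 0.052 0.001] w 0.0098 F [ 0.2 -0.1 -1.1] q [-20.   9.  44. 123.  -8.  51. -59.]
nose wrt disc along/lateral mm -94.7 0.7 yaw err -0.01
```

View pics/g6.png

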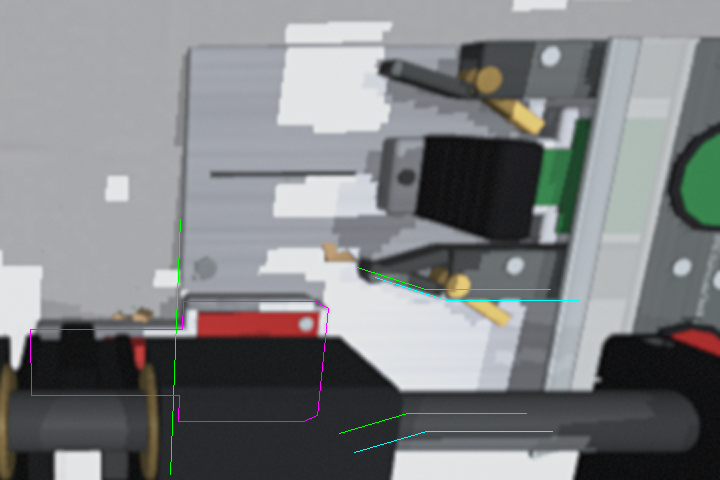

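View pics/g7.png

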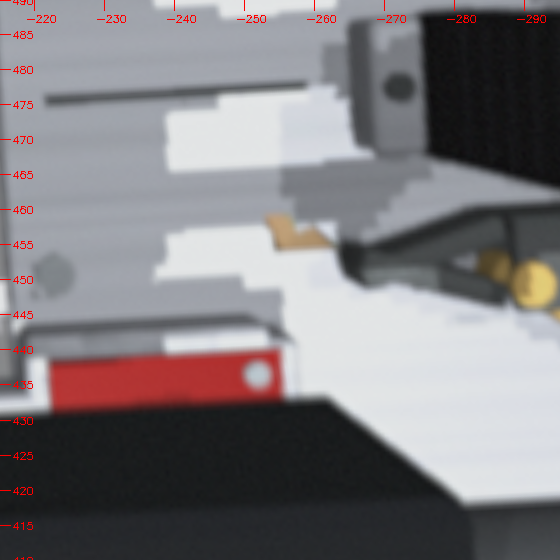

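Request:
servo_tool(rows=[0.8,-4,0,0,1,1.3,-11,0,0,1,1.7,-18,0,0,1,2,-25,0,0,1,2.4,-32,0,0,1,2.8,-39,0,0,1,3.2,-46,0,0,1,3.2,-46,0,0,1])

```text
time_s: 30.3
tool_pos: [0.4247, -0.2347, 0.0323]
tool_rot: [-152.2, 89.8, 120.7]
force: [-3.4, 5.2, 8.6]
grip_width: 0.0097
```

Run:
```python
from h import *
p=wrist(); st(); 
DISC["red"]=[.4290,-.3535]
bayshow(p,"red",-.001,.004,"pics/g8.png",(280,60,640,300),2,nosex=48)
```

```text
t 30.35 tcp [ 0.4247 -0.2347  0.0323] jaw yaw -87.08 ytool [ 0.999  0.051 -0.001] w 0.01 F [-2.7  4.4  7.9] q [-15.  13.  45. 120. -12.  52. -51.]
nose wrt disc along/lateral mm -48.9 0.8 yaw err -0.08
```

View pics/g8.png

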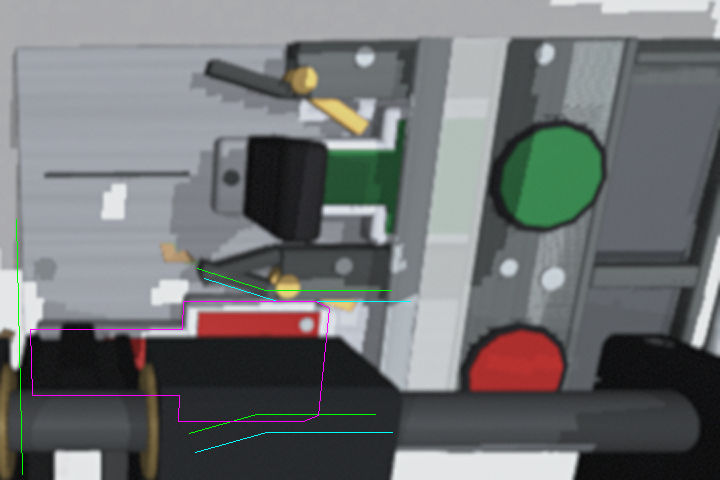

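Request:
servo_tool(rows=[-0.5,0,0.8,0,1,-1,0,0.8,0,1,-1,0,0.8,0,1])

```text
time_s: 30.6
tool_pos: [0.4232, -0.2351, 0.0324]
tool_rot: [-95.3, 89.9, 177.6]
force: [-2.0, 1.5, -0.8]
grip_width: 0.0099
```

Run:
```python
from h import *
p=wrist(); st(); zoom(p,(290,140,470,260),"pics/g9.png",4)
```

```text
t 30.65 tcp [ 0.4232 -0.2351  0.0324] jaw yaw -87.06 ytool [ 0.999  0.051 -0.001] w 0.0095 F [-1.6  1.  -0.8] q [-15.  13.  45. 120. -11.  52. -51.]
```

View pics/g9.png

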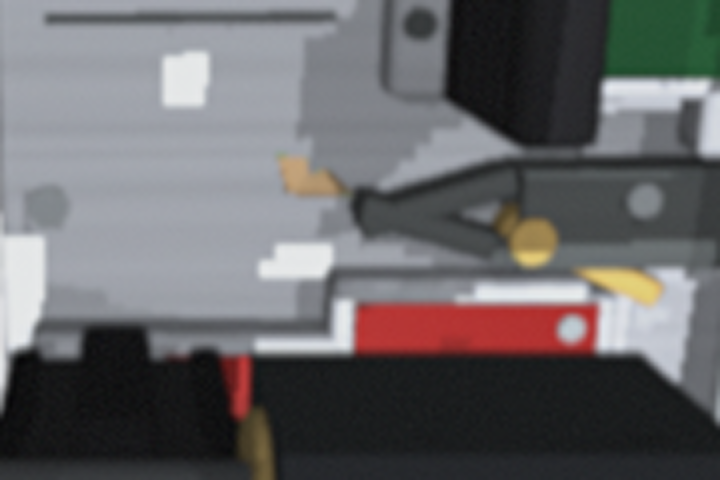

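Request:
servo_tool(rows=[-0.2,-6,0,0,1,0.1,-12,0,0,1,0.4,-18,0,0,1,0.7,-24,0,0,1,0.7,-24,0,0,1])

```text
time_s: 31.07
tool_pos: [0.4244, -0.2612, 0.0329]
tool_rot: [-5.0, 89.9, -92.2]
force: [-2.5, -0.6, -1.5]
grip_width: 0.0096
```

Run:
```python
from h import *
p=wrist(); st(); zoom(p,(290,140,470,260),"pics/g10.png",4)
```

```text
t 31.12 tcp [ 0.4243 -0.2609  0.0329] jaw yaw -87.14 ytool [ 0.999  0.05  -0.   ] w 0.0101 F [-2.  -0.5 -1.2] q [-12.  15.  45. 118. -13.  52. -47.]
```

View pics/g10.png

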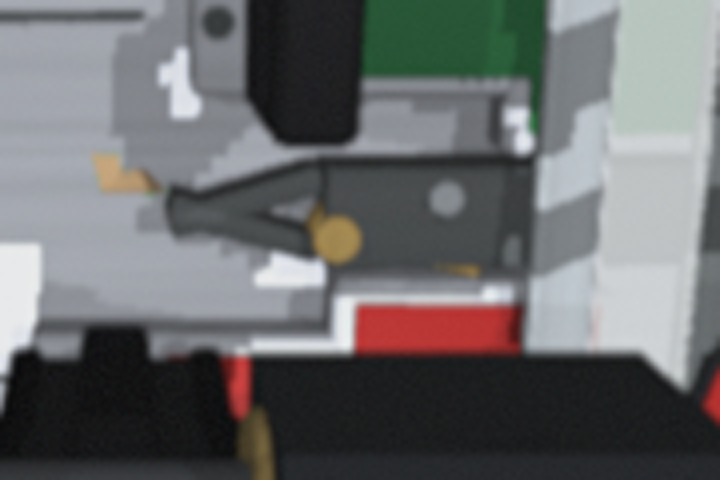

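Request:
servo_tool(rows=[0.3,-6,0,0,1,0.6,-12,0,0,1,0.9,-17,0,0,1,1.1,-21,0,0,1,1.2,-23,0,0,1,1.2,-25,0,0,1,1.2,-26,0,0,1,1.2,-26,0,0,1])

```text
time_s: 31.78
tool_pos: [0.4264, -0.2838, 0.0329]
tool_rot: [174.2, 89.9, 87.3]
force: [-1.9, 3.8, 0.6]
grip_width: 0.0096
```

Run:
```python
from h import *
p=wrist(); st(); zoom(p,(240,140,420,260),"pics/g11.png",4)
```

```text
t 31.83 tcp [ 0.4264 -0.2838  0.0329] jaw yaw -86.97 ytool [0.999 0.053 0.   ] w 0.0097 F [0.5 3.9 1.3] q [ -9.  17.  45. 116. -15.  53. -43.]
```

View pics/g11.png

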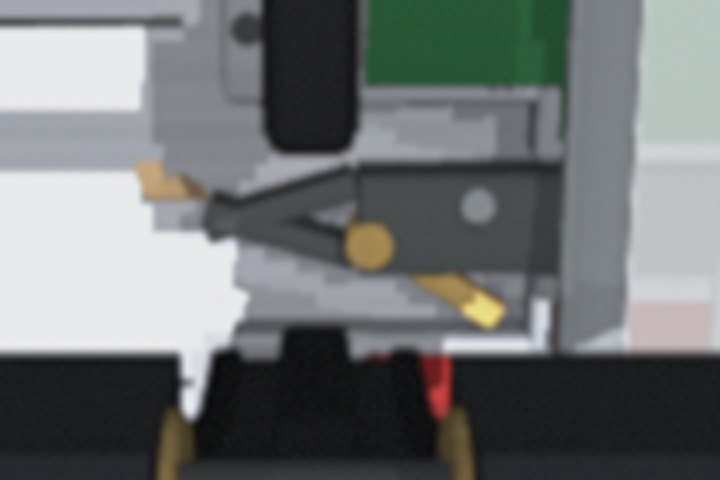

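Catch snapped shut behind the red front part. I'll release and lift, then go for the rubbers.

Request:
servo_tool(rows=[0,1,0,0,1,0,1,0,0,0.78,0,1,0,0,0.78,0,1,0,0,0.78,0,1,10,0,0.72,0,1,40,0,0.6,0,1,80,0,0.5,0,1,115,0,0.4,0,1,115,0,0.3,0,1,115,0,0.3])

```text
time_s: 32.67
tool_pos: [0.4277, -0.285, 0.1509]
tool_rot: [72.7, 89.6, -14.3]
force: [0.1, 0.6, -0.6]
grip_width: 0.0498
```

Run:
```python
from h import *
p=wrist(); st(); zoom(p,(220,60,480,250),"pics/g12.png",3)
print(disc(p,"red",(380,100,640,250)),disc(p,"green",(380,80,640,250)))
```

```text
t 32.72 tcp [ 0.4265 -0.2842  0.1491] jaw yaw -87.03 ytool [0.999 0.052 0.003] w 0.0535 F [-0.5 -0.3 -0.4] q [-15.   6.  48. 110.  -5.  66. -52.]
(array([ 0.4298128 , -0.35406787,  0.021     ]), np.int64(636)) (array([ 0.48227026, -0.35102804,  0.021     ]), np.int64(688))
```

View pics/g12.png

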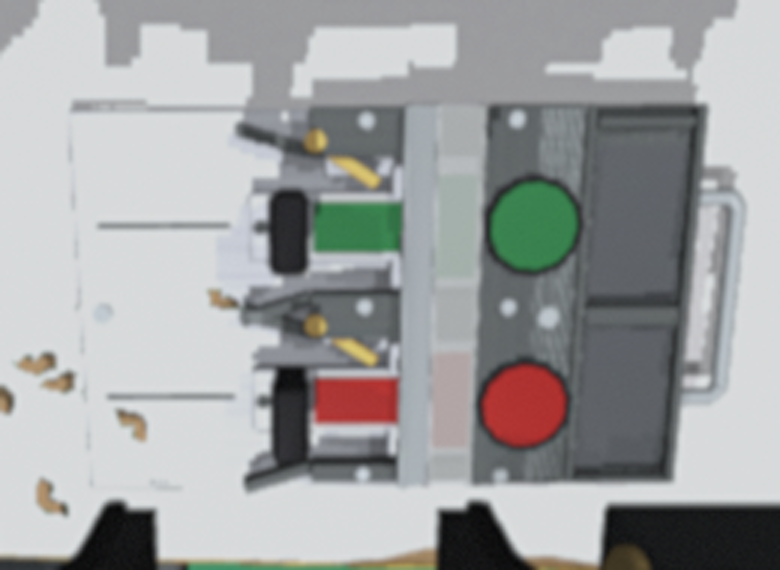

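Request:
servo_tool(rows=[5,40,0,7,0.4,10,80,0,14,0.5,20,120,0,21,0.5,25,160,0,28,0.54,25,200,0,35,0.54,25,240,0,42,0.54,25,280,0,49,0.54,25,320,0,56,0.54,25,360,0,63,0.54,30,385,0,70,0.54])

```text
time_s: 33.55
tool_pos: [0.4537, 0.1053, 0.1464]
tool_rot: [-167.7, 89.8, 175.9]
force: [0.4, 0.5, -0.2]
grip_width: 0.0401
```

Request:
servo_tool(rows=[30,0,0,7,0.54,65,0,0,7,0.54,100,0,0,7,0.54,140,0,0,7,0.54,175,0,0,7,0.54,180,0,0,7,0.54,180,0,0,7,0.54,180,0,0,7,0.54])

```text
time_s: 34.22
tool_pos: [0.6345, 0.1006, 0.146]
tool_rot: [-149.1, 89.8, -159.2]
force: [0.5, 0.1, 0.3]
grip_width: 0.0404
```

Run:
```python
from h import *
p=wrist(); st(); cv2.imwrite("pics/h1.png",p["frame"])
for c,x,y in (("red",.688,.110),("green",.637,.1005)): print(c,fitr(p,c,x,y))
```

```text
t 34.27 tcp [0.6343 0.1008 0.1467] jaw yaw -10.04 ytool [ 0.174  0.985 -0.001] w 0.04 F [-0.2 -0.6  0. ] q [-33.  22.  28.  91. -11.  70. -14.]
red (((689.6558227539062, 110.02645874023438), (17.563499450683594, 16.106266021728516), 85.60128784179688), array([0.68963146, 0.1095978 ]))
green (((637.7540283203125, 100.52200317382812), (11.716998100280762, 14.40027904510498), 79.69515228271484), array([0.63773946, 0.10048042]))
```

View pics/h1.png

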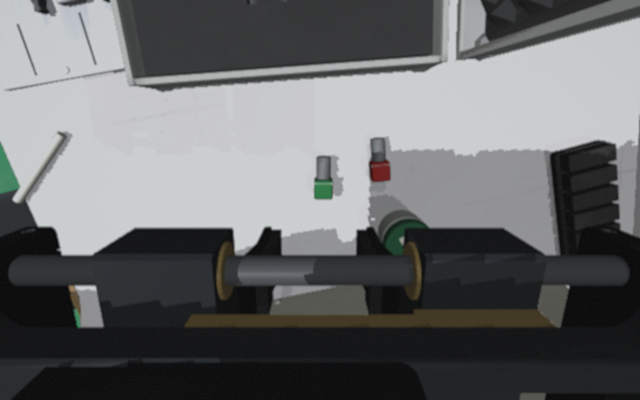

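Request:
servo_tool(rows=[3.5,0,-30,0,0.54,3.5,0,-65,0,0.54,3.5,0,-100,0,0.54,3.5,0,-126,0,0.54,3.5,0,-126,0,0.54,3.5,0,-126,0,1,3.5,0,-126,0,1,3.5,0,-126,0,1,3.5,0,-126,0,1,3.5,0,-126,0,1], force=25)

```text
time_s: 35.1
tool_pos: [0.6407, 0.1015, 0.024]
tool_rot: [30.7, 89.8, 20.7]
force: [-1.4, -0.1, 6.4]
grip_width: 0.0165
```

Request:
servo_tool(rows=[0,0,0,0,1,0,0,0,0,1,0,0,20,0,1,0,0,55,0,1,0,0,90,0,1,0,0,110,0,1,0,0,110,0,1])

```text
time_s: 35.68
tool_pos: [0.6432, 0.1014, 0.1384]
tool_rot: [24.6, 89.4, 14.6]
force: [0.2, -0.8, -0.0]
grip_width: 0.0164
```

Run:
```python
from h import *
p=wrist(); st(); cv2.imwrite("pics/h2.png",p["frame"])
```

```text
t 35.73 tcp [0.6416 0.1013 0.1354] jaw yaw -10.03 ytool [0.174 0.985 0.003] w 0.0162 F [-0.9  0.5 -0.9] q [-33.  23.  28.  91. -11.  68. -13.]
```

View pics/h2.png

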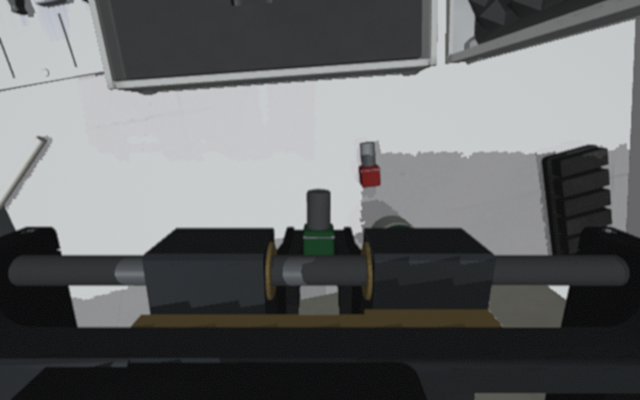

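Request:
servo_tool(rows=[-35,0,10,0,1,-75,0,15,0,1,-115,0,15,0,1,-155,0,15,0,1,-185,-10,15,-7,1,-195,-45,15,-14,1,-195,-85,15,-21,1,-195,-125,15,-28,1,-195,-165,15,-35,1,-195,-205,15,-42,1])

```text
time_s: 36.57
tool_pos: [0.4432, -0.1051, 0.146]
tool_rot: [-163.0, 89.9, 144.7]
force: [1.2, -0.2, -0.3]
grip_width: 0.0161
```

Request:
servo_tool(rows=[0,-40,0,-7,1,0,-80,0,-14,1,0,-120,0,-21,1,0,-160,0,-28,1,5,-200,0,-35,1,15,-240,-10,-35,1,29,-278,-40,-35,1,29,-278,-70,-35,1,29,-278,-75,-35,1,29,-278,-75,-35,1])

```text
time_s: 37.4
tool_pos: [0.4706, -0.3804, 0.0679]
tool_rot: [-116.4, 89.5, 156.5]
force: [0.5, -0.3, -0.1]
grip_width: 0.0164
```

```bash
cat >> h.py <<'E'
DISC["green"]=[.4822,-.3511]; DISC["red"]=[.4297,-.3538]
E
python3 - <<'E'
from h import *
p=wrist(); st(); trayshow(p,"green","pics/h3.png",(210,110,430,260),3.5)
E
```

```text
t 37.45 tcp [ 0.4721 -0.3807  0.0703] jaw yaw -87.04 ytool [ 0.999  0.052 -0.004] w 0.0164 F [ 0.8  0.7 -0.6] q [ -2.  27.  48. 101. -23.  62. -33.]
tcp wrt tray centre along/lat mm -2.0 -11.6
```

View pics/h3.png

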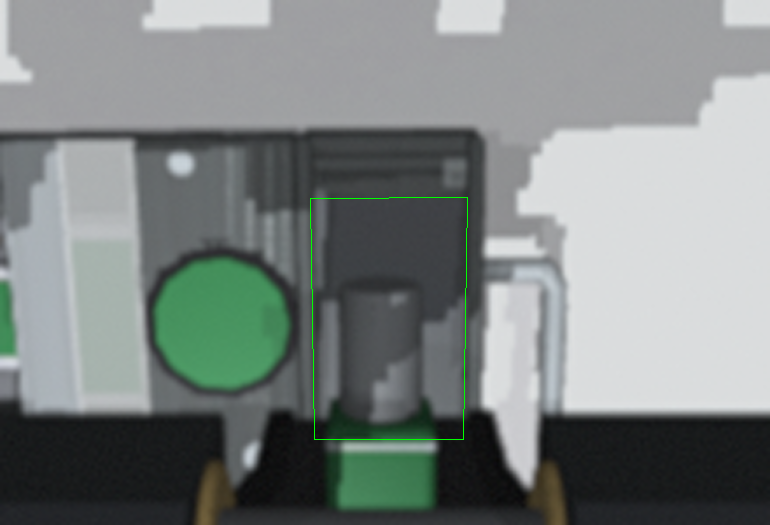

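Request:
servo_tool(rows=[1.5,-1,-10,0,1,1.5,-1,-22,0,1,1.5,-1,-30,0,1,1.5,-1,-34,0,1,1.5,-1,-34,0,1,1.5,-1,-34,0,1])

```text
time_s: 37.95
tool_pos: [0.4752, -0.3826, 0.038]
tool_rot: [78.0, 90.0, -9.0]
force: [0.4, -0.3, -0.2]
grip_width: 0.0165
```

Run:
```python
from h import *
p=wrist(); st(); trayshow(p,"green","pics/h4.png",(210,110,430,260),3.5)
```

```text
t 38.0 tcp [ 0.4752 -0.3827  0.0381] jaw yaw -87.01 ytool [0.999 0.052 0.001] w 0.0159 F [ 0.4  0.6 -0.8] q [ -1.  30.  47. 102. -25.  59. -32.]
tcp wrt tray centre along/lat mm 0.2 -8.6
```

View pics/h4.png

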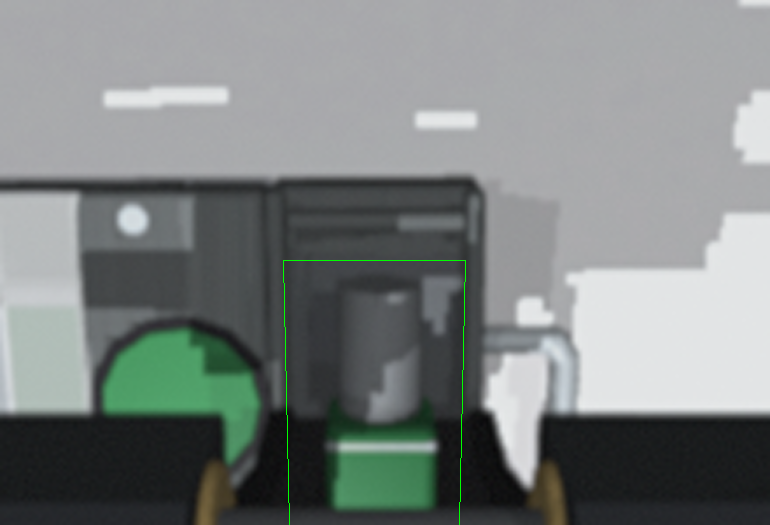

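Request:
servo_tool(rows=[0,0,-2,0,1,0,0,-2.5,0,1,0,0,-2.5,0,0.7,0,0,-2.5,0,0.7,0,0,-2.5,0,0.7,0,0,20,0,0.6,0,0,60,0,0.5,0,0,100,0,0.4,0,0,115,0,0.3,0,0,115,0,0.3])

```text
time_s: 38.83
tool_pos: [0.477, -0.385, 0.1576]
tool_rot: [56.6, 89.5, -30.4]
force: [0.1, 0.8, 0.6]
grip_width: 0.0517
```

Run:
```python
from h import *
p=wrist(); st(); trayshow(p,"green","pics/h5.png",(180,90,430,260),3)
```

```text
t 38.88 tcp [ 0.4761 -0.3837  0.1549] jaw yaw -87.01 ytool [0.999 0.052 0.004] w 0.0553 F [ 0.3  1.  -1.2] q [ -5.  22.  52.  96. -18.  70. -36.]
tcp wrt tray centre along/lat mm 1.2 -7.8
```

View pics/h5.png

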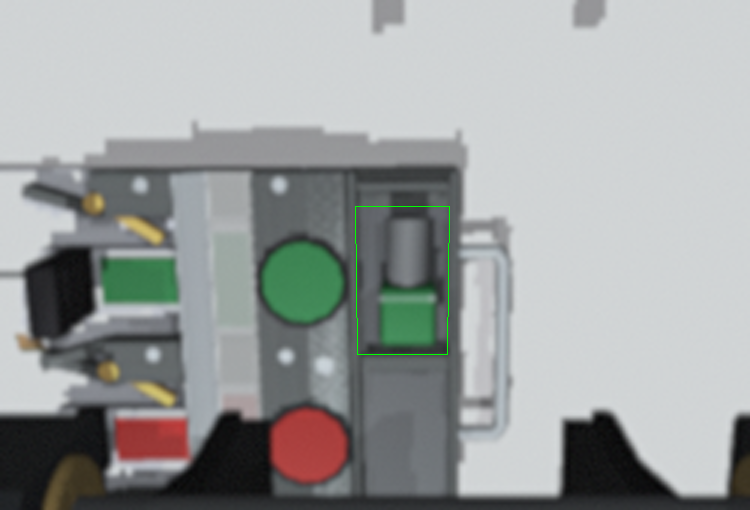

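Request:
servo_tool(rows=[-10,38,0,7,0.4,-25,76,0,14,0.4,-30,115,0,21,0.4,-30,155,0,28,0.4,-30,195,0,35,0.4,-30,235,0,42,0.4,-30,275,0,49,0.4,-30,315,0,56,0.4,-30,355,0,63,0.4,-30,395,0,70,0.4])

```text
time_s: 39.72
tool_pos: [0.4434, 0.0143, 0.1515]
tool_rot: [-161.1, 89.9, -177.7]
force: [0.4, 0.0, -0.3]
grip_width: 0.0521
```

Request:
servo_tool(rows=[0,40,0,7,0.4,10,80,0,13,0.4,45,98,0,13,0.4,85,98,0,13,0.4,125,98,0,13,0.4,165,98,0,13,0.4,205,98,0,13,0.4,240,98,0,13,0.4,240,98,0,13,0.4,240,98,0,13,0.4])

```text
time_s: 40.55
tool_pos: [0.6846, 0.1094, 0.1486]
tool_rot: [-146.8, 89.6, -150.8]
force: [-0.6, -0.4, 0.2]
grip_width: 0.0522
```

Run:
```python
from h import *
p=wrist(); st(); cv2.imwrite("pics/i1.png",p["frame"])
print(fitr(p,"red",.688,.110))
```

```text
t 40.6 tcp [0.6837 0.1097 0.1498] jaw yaw -4.05 ytool [ 0.071  0.998 -0.002] w 0.0526 F [-0.3 -0.6  0.4] q [-32.  28.  29.  83. -14.  73.  -6.]
(((690.525390625, 110.10533142089844), (17.419902801513672, 15.389362335205078), 85.91438293457031), array([0.69037712, 0.10942267]))
```

View pics/i1.png

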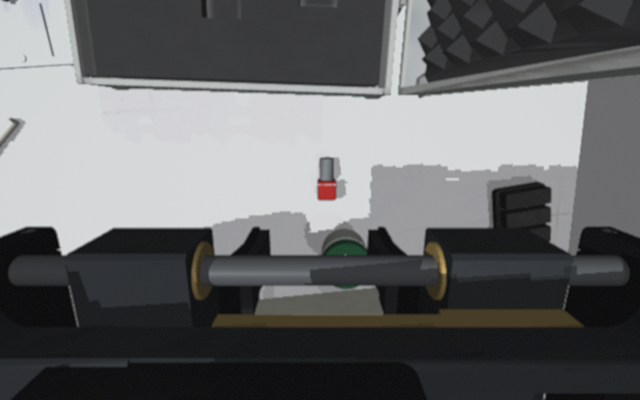

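Run:
```python
from h import *
t=read_camera("wrist"); p=wrist(); P,u,v=pts(p)
k=(P[:,0]>.72)&(P[:,0]<.9)&(P[:,1]>.02)&(P[:,1]<.17)&(P[:,2]>.04)&(u>430)&(v<235)
print(k.sum(),np.percentile(P[k],[1,50,99],axis=0).round(3))
k2=k&(P[:,0]<.80)&(P[:,2]>.06); print(k2.sum(), P[k2].min(0) if k2.sum() else '', P[k2].max(0) if k2.sum() else '')
```

```text
979 [[0.72  0.138 0.209]
 [0.739 0.143 0.216]
 [0.771 0.145 0.22 ]]
979 [0.72000073 0.13754446 0.20843144] [0.77199394 0.1447856  0.22072806]
```

Run:
```python
from h import *
p=wrist(); P,u,v=pts(p)
k=(u>490)&(u<555)&(v>180)&(v<225); print(np.percentile(P[k],[1,25,50,75,99],axis=0).round(3))
```

```text
[[ 0.847  0.058 -0.002]
 [ 0.855  0.075  0.005]
 [ 0.869  0.085  0.017]
 [ 0.883  0.096  0.019]
 [ 0.91   0.102  0.021]]
```

Clear: that black object is at x ≥ 0.847 and 20 mm high. Descend and grip.

Request:
servo_tool(rows=[6,0,-30,0,0.4,6,0,-65,0,0.4,6,0,-100,0,0.4,6,0,-129,0,0.4,6,0,-129,0,0.4,6,0,-129,0,1,6,0,-129,0,1,6,0,-129,0,1,6,0,-129,0,1,6,0,-129,0,1])

```text
time_s: 41.58
tool_pos: [0.6922, 0.1104, 0.0261]
tool_rot: [20.3, 89.8, 16.3]
force: [-0.4, 0.3, 0.2]
grip_width: 0.0265
```

Request:
servo_tool(rows=[0,0,0,0,1,0,0,0,0,1,0,0,0,0,1,0,0,0,0,1,0,0,20,0,1,0,0,55,0,1,0,0,90,0,1,0,0,110,0,1,0,0,110,0,1])

```text
time_s: 42.33
tool_pos: [0.6943, 0.1102, 0.1398]
tool_rot: [15.6, 89.5, 11.6]
force: [1.1, -0.3, 0.7]
grip_width: 0.0164
```

Run:
```python
from h import *
p=wrist(); st(); cv2.imwrite("pics/i2.png",p["frame"])
```

```text
t 42.38 tcp [0.6928 0.1102 0.1368] jaw yaw -4.02 ytool [0.07  0.998 0.001] w 0.0161 F [ 1.1  0.2 -0.7] q [-32.  30.  29.  83. -15.  71.  -5.]
```

View pics/i2.png

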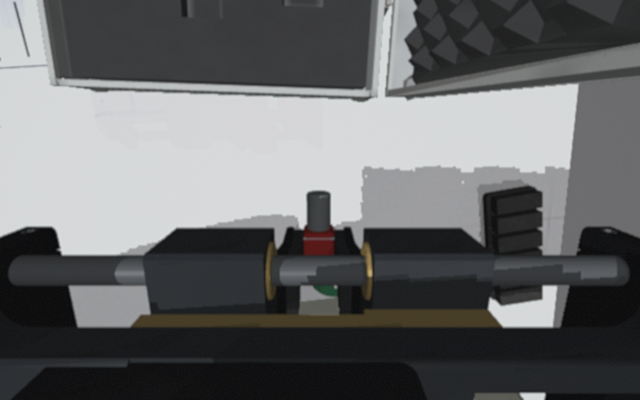

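Request:
servo_tool(rows=[-40,0,10,0,1,-80,0,15,0,1,-120,0,15,0,1,-160,0,15,0,1,-200,0,15,0,1,-235,-10,15,-7,1,-250,-45,15,-14,1,-250,-85,15,-21,1,-250,-125,15,-28,1,-250,-165,15,-35,1])

```text
time_s: 43.22
tool_pos: [0.4393, -0.0557, 0.1476]
tool_rot: [-159.0, 89.9, 161.8]
force: [2.2, -0.1, 0.6]
grip_width: 0.0159
```

Request:
servo_tool(rows=[0,-35,0,-7,1,0,-70,0,-14,1,0,-110,0,-21,1,0,-150,0,-28,1,0,-190,0,-35,1,-5,-230,0,-42,1,-10,-270,0,-48,1,-18,-310,0,-48,1,-18,-330,-20,-48,1,-18,-330,-50,-48,1])

```text
time_s: 44.05
tool_pos: [0.4214, -0.392, 0.0996]
tool_rot: [8.7, 89.6, -78.7]
force: [-0.3, -0.6, -0.3]
grip_width: 0.0164
```

Request:
servo_tool(rows=[0,0,-20,0,1,0,0,-25,0,1,0,0,-25,0,1,0,0,-25,0,1])

```text
time_s: 44.38
tool_pos: [0.4229, -0.3846, 0.0738]
tool_rot: [-91.6, 90.0, -178.6]
force: [-0.3, 0.0, 0.2]
grip_width: 0.0159
```

Run:
```python
from h import *
p=wrist(); st(); trayshow(p,"red","pics/i3.png",(210,110,430,260),3.5)
```

```text
t 44.43 tcp [ 0.4235 -0.3849  0.0747] jaw yaw -86.99 ytool [0.999 0.053 0.001] w 0.0163 F [ 0.7 -0.5 -0. ] q [ -4.  23.  53. 106. -21.  61. -30.]
tcp wrt tray centre along/lat mm -0.2 -7.8
```

View pics/i3.png

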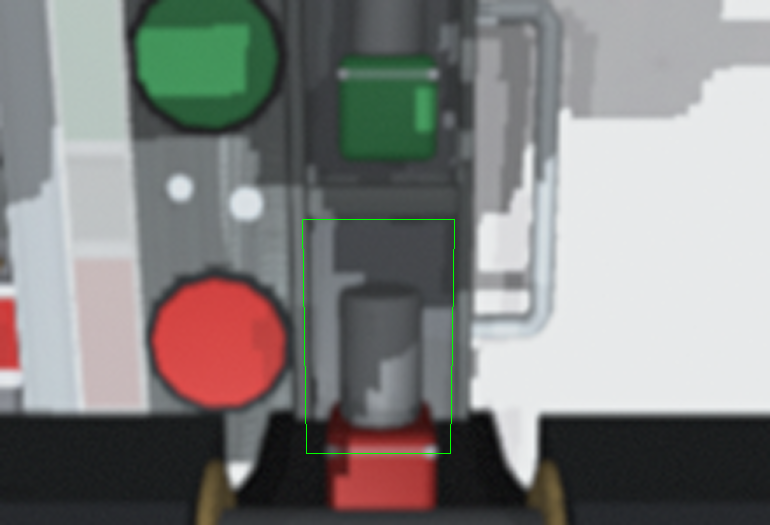

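Request:
servo_tool(rows=[-1.5,0,-10,0,1,-1.5,0,-24,0,1,-1.5,0,-33,0,1,-1.5,0,-37,0,1,-1.5,0,-37,0,1,-1.5,0,-37,0,1])

```text
time_s: 44.93
tool_pos: [0.4213, -0.3838, 0.0372]
tool_rot: [-170.9, 89.8, 102.1]
force: [-2.0, 3.8, 10.2]
grip_width: 0.0163
```

Run:
```python
from h import *
p=wrist(); st(); trayshow(p,"red","pics/i4.png",(210,110,430,260),3.5)
```

```text
t 44.98 tcp [ 0.4213 -0.3838  0.0372] jaw yaw -87.0 ytool [ 0.999  0.052 -0.   ] w 0.016 F [-2.9  4.8 10.1] q [ -2.  26.  51. 108. -24.  57. -28.]
tcp wrt tray centre along/lat mm -1.4 -10.0
```

View pics/i4.png

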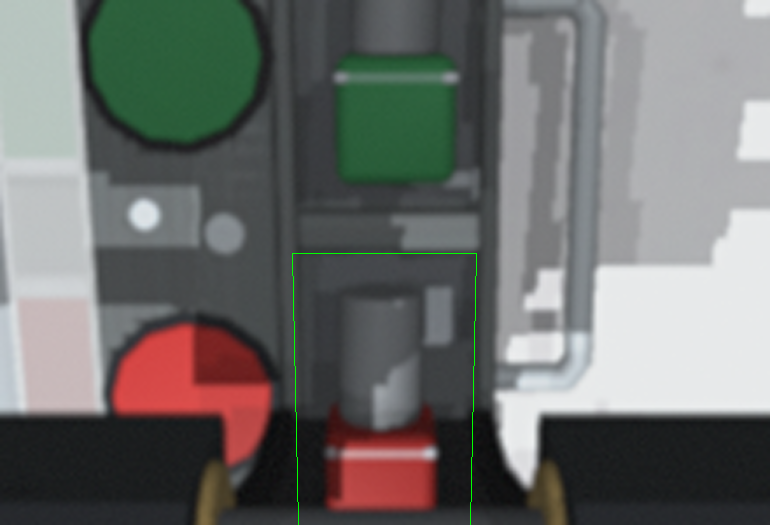

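Request:
servo_tool(rows=[0.5,0,1,0,1,0.5,0,1,0,1,0.5,0,1,0,0.7,0.5,0,1,0,0.7,0.5,0,1,0,0.7,0,0,20,0,0.6,0,0,60,0,0.5,0,0,100,0,0.4,0,0,115,0,0.3,0,0,115,0,0.3])

```text
time_s: 45.82
tool_pos: [0.4235, -0.387, 0.1562]
tool_rot: [57.0, 89.5, -30.0]
force: [-0.1, -0.8, -1.3]
grip_width: 0.0517
```

Run:
```python
from h import *
p=wrist(); st(); trayshow(p,"red","pics/i5.png",(180,60,430,260),3)
for c,x,y in (("red",.4215,-.385),("green",.475,-.382)):
    m=cmask(p,c,(310,80,420,240),110,40); Q,u,v=pts(p,m); print(c,np.median(Q,0).round(4),Q[:,2].min(),Q[:,2].max())
```

```text
t 45.87 tcp [ 0.4226 -0.3857  0.1538] jaw yaw -87.01 ytool [0.999 0.052 0.004] w 0.0552 F [-0.  -0.   0.4] q [ -8.  18.  56. 102. -16.  68. -34.]
tcp wrt tray centre along/lat mm 0.5 -8.8
red [ 0.421  -0.3874  0.0289] 0.0147386713710429 0.03082030100264127
green [ 0.474  -0.3852  0.0289] 0.026584330586904237 0.030635856610434997
```

View pics/i5.png

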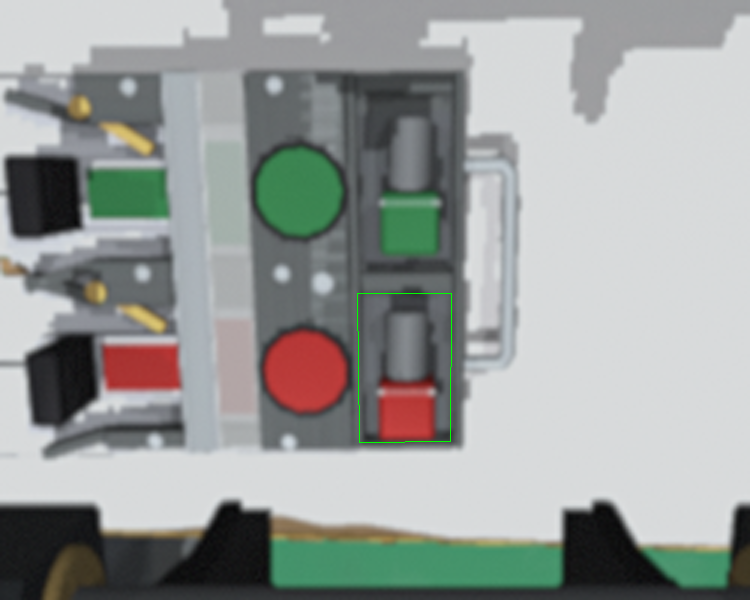

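Run:
```python
from h import *
t=read_camera("top"); cv2.imwrite("pics/j1.png",t["frame"]); zoom(t,(155,220,245,280),"pics/j2.png",8)
s=read_camera("scene"); cv2.imwrite("pics/j3.png",s["frame"])
```

```text
(no output)
```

View pics/j1.png

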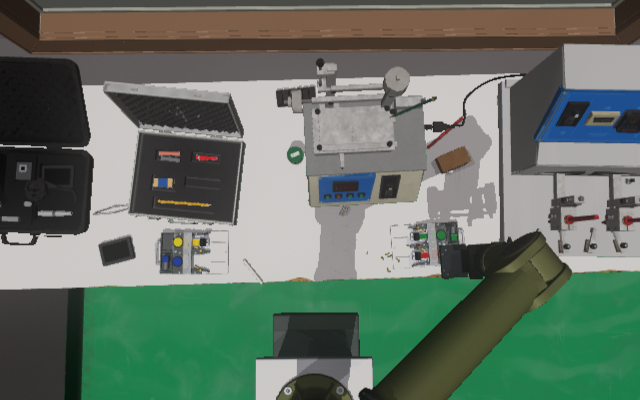

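View pics/j2.png

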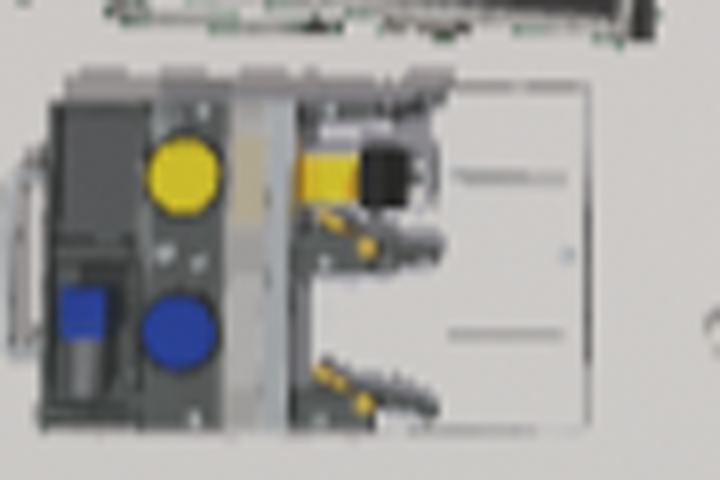

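View pics/j3.png

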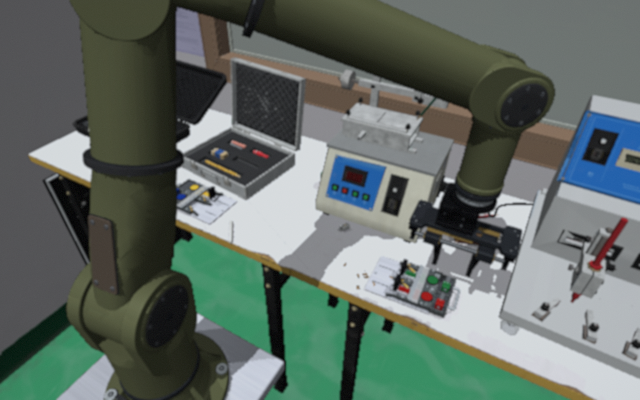

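```bash
python3 -c "
from h import *
st(); print(sign_off())"
```

```text
t 45.97 tcp [ 0.4212 -0.3841  0.151 ] jaw yaw -87.0 ytool [ 0.999  0.052 -0.001] w 0.059 F [-0.1  0.6  0.2] q [ -8.  18.  56. 102. -16.  68. -34.]
the job is handed in; nothing more can be done
None
```

I filed everything I found on the table and handed the job in at about 46 s of the 210 s allowed. That was three panel carriers (yellow, green, red) and three rubbers (blue, green, red). I saw no blue carrier and no yellow rubber in the scene, top or wrist views.

**Carriers:** Each was slid in nose first until it stopped. The last pictures show all three home, with the brass catch sprung back out behind each front part. The fourth catch, in the empty blue bay, was never touched.

**Rubbers:** Each lies flat in the tray behind its disc. The green and red collar tops measured 29–30 mm high, which matches the tray floor plus the collar size. I checked the blue rubber by picture only.

**Bystanders:** The pot and sharpener look to be where they started in the last top view. I did not measure their positions.

**Readings that disagreed:**
- Two wrist views, taken from opposite sides, put the right cassette's middle rail about 2.4 mm apart. I lined the green and red carriers up within a single view instead.
- The red carrier pressed on the floor or a rail with about 8 N part-way in. A small shift cleared it and it then went in normally.
- The red rubber touched the tray floor with about 10 N just before I let go.

I did not pull back on any carrier to test its catch, and no verdict is reported at hand-in.

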